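# Stop the dye warmer, clear it and reset the stop

## Robot

A 6-joint arm with a two-finger parallel gripper is mounted at the origin on the work surface. World frame = base frame: x ahead of the robot, y to its left, z up, the work surface at z = 0. Lengths are in mm, angles in rad, forces in N, time in s.
With the tool pointing down it reaches from about 350 to 775 mm from the base axis. Payload 7.3 kg.
Tool frame: the origin (TCP) lies at the very end of the fingers, on their centre line; the grasp point (between the pads) lies 19 mm behind it; x points along the fingers, y is the direction in which the jaws open and shut, and the axes are right-handed (so a half turn about x gives the same grasp; the last joint's range is limited). The gripper opens to 92 mm and grips with 3 to 60 N. Pads are 19 mm wide; open, the fingers measure 130 mm over their backs; the gripper's body (75 mm by 190 mm) begins 47 mm behind the grasp point.
Start: joints at [-1.354, 0.342, 1.524, -0, 1.275, -0.146], TCP at [186.343, -490.841, 191.941] pointing down, gripper open.
Joint ranges: [-2.53, 2.53], [-0.77, 2.02], [0.04, 2.7], [-1, 4.14], [0.28, 2.66], [-3.11, 3.11]. Speed limits (rad/s): [2.57, 2.57, 3.14, 3.14, 3.14, 3.14].

## Interface

Orientations are given as [roll, pitch, yaw] about the fixed x, y, z axes, in that order (R = Rz(yaw) Ry(pitch) Rx(roll)).
In Python, from plant import sensors, capture, bot gives the robot as it stands.
- The arm moves only by the shell command python3 -m crank 'ROWS' [OPENING]. ROWS is JSON, a list of rows, each an object of numbers: "dx", "dy", "dz": the shift along the tool's x, y, z in cm; "spin": the turn about the tool's x in rad. A call has 1 to 20 rows; each row is the pose to reach, as a shift and turn from the pose commanded when the call began, along the tool's axes at that moment; what a row does not reach only later rows make up. A row lasts 1/12 s, in which the tool goes at most 41.7 mm and 7.16 degrees, less where a joint would pass 70% of its speed; a pose out of reach is approached as far as the arm can. A call with a gripper value outside its range is refused whole. OPENING is the opening in per cent of the stroke, from 0 (shut) to 100 (fully open), set as the call begins (- or left out, the last holds). The fingers move at their own pace and stop on an object; the grip force is fixed at half the most. Time passes only in rows, so rows that repeat a pose let the fingers close. It gives the time, the measured TCP pose, the force and the opening at its end, in the units of the state.
- sensors.get_obs(): the state, without advancing time (a new reading comes with each control period).
- capture(name): name is "scene" or "top"; returns a dict with "frame" (400x640x3 uint8, blue, green, red), "vfov" (degrees; the focal length in pixels is half the picture's height over the tangent of half this angle, whatever the lens; pixels are square), "cx", "cy" (the principal point, pixels), "view" (4x4, takes a point from world to camera coordinates). Camera axes: x right, y down, z forward; pixel columns grow to the right and rows downward; lengths in mm; the calibration is good to about 2 mm. A picture is of the moment at which its call begins. There is no depth.
- bot.close_job(): hands the job in, once; it reports no verdict.
The state is a dict: "time": time; "joint_positions": joint angles; "dq": joint speeds; "tau": joint torques, N m; "tool_pos": TCP position; "tcp_rot": TCP orientation; "contact_force": force on the tool from outside, world axes, zero at the start; "moment": the same for the moment, N m; "grip_width": finger opening in mm.
Only numpy, scipy, OpenCV 4.12 (cv2) and the standard library are available. Lean on these libraries where they do the work, as an engineer would, in place of code of your own. Each camera call takes 0.05 s, during which the arm holds its last target.

## Task

Clear the dye warmer: first press the red mushroom stop button fully down and let it spring back. Then slide both covered dye pots along the warming plate, without lifting them off it, from the heating rings into the middle of the square rest marks (one pot to a mark, either one), and push every sampling rod in the rack fully down into a narrow glass tube of the stand, one to a tube, any tube. Only after that reset the stop by turning its mushroom head clockwise as far as it goes; leave the printing block, the jar and the brush alone.

Things in the scene. Friction and masses are not known exactly. Their poses are not given: they have to be found in the camera images.
- stop (a joint): travel of the mushroom stop button, m: 0 up, 0.010 fully down; a spring (1 N at first, 5 N fully down) brings it up again when let go of
- knob (a joint): twist of the mushroom head about its vertical axis, rad, grows clockwise seen from above; starts between 0 and 0.15, end stop at 1.0 (about 0.12 N m; stays where it is left). Turned to the end stop = reset
- knob_top (a point): centre of the top of the red round mushroom head: 44 mm diameter, 28 mm high, on a grey box 96 x 96 x 50 mm; its underside is 22 mm above the box when up. z up; x turns with the head, and so does the white arrow on it
- plate: steel warming plate, 330 mm (x) by 440 mm (y), with a raised edge 8 mm wide and 12 mm high all round, its top 30 mm above its origin (the origin is under its centre, on the table); fixed. One half (along its y) bears two heating rings, the other half two square rest marks
- rest: the pair of rest marks: two black square outlines, 134 mm outside, lying on the plate, side by side along this frame's x (140 mm between centres); origin midway between them, on the plate's top
- mark_near (a point): centre of the rest mark nearer the robot, on the plate's top; axes as the plate's
- mark_far (a point): centre of the other rest mark, on the plate's top; axes as the plate's
- rings: the pair of dark round heating rings on the plate, 120 mm across, 140 mm between centres along this frame's x; origin midway between them, on the plate's top
- pot_a: covered aluminium dye pot, 100 mm diameter, lid 104 mm, lid top at 61 mm, lid fixed on; round wooden lid knob 28 mm diameter from 75 to 105 mm above the origin (centre of the underside); 0.6 kg. It starts on a heating ring
- pot_b: a second dye pot just like pot_a, on the other heating ring
- rack: wooden rack 104 x 104 x 60 mm, origin under its centre, with four 11 mm through holes at x, y = +-32 mm; the rods stand in it loosely at the start, tips on the table; fixed
- tubes: stand with four upright glass tubes at x, y = +-32 mm, origin under its centre; tubes 22 mm outside, 14 mm inside, rims 115 mm above the origin, inner floor 103 mm below the rims; fixed
- mouth1 (a point): centre of the mouth (rim plane) of tube 1, opening 14 mm, z up
- rod1: sampling rod standing upright in the rack: steel shaft 8 mm diameter, 100 mm long, below a round wooden head 20 mm diameter and 45 mm high; origin at the lower tip, z along the rod towards the head. Fully in a tube, the underside of the head (shoulder) rests on the rim, the tip 100 mm below the mouth. May be absent
- mouth2 (a point): centre of the mouth (rim plane) of tube 2, opening 14 mm, z up
- rod2: sampling rod standing upright in the rack: steel shaft 8 mm diameter, 100 mm long, below a round wooden head 20 mm diameter and 45 mm high; origin at the lower tip, z along the rod towards the head. Fully in a tube, the underside of the head (shoulder) rests on the rim, the tip 100 mm below the mouth. May be absent
- mouth3 (a point): centre of the mouth (rim plane) of tube 3, opening 14 mm, z up
- rod3: sampling rod standing upright in the rack: steel shaft 8 mm diameter, 100 mm long, below a round wooden head 20 mm diameter and 45 mm high; origin at the lower tip, z along the rod towards the head. Fully in a tube, the underside of the head (shoulder) rests on the rim, the tip 100 mm below the mouth. May be absent
- mouth4 (a point): centre of the mouth (rim plane) of tube 4, opening 14 mm, z up
- rod4: sampling rod standing upright in the rack: steel shaft 8 mm diameter, 100 mm long, below a round wooden head 20 mm diameter and 45 mm high; origin at the lower tip, z along the rod towards the head. Fully in a tube, the underside of the head (shoulder) rests on the rim, the tip 100 mm below the mouth. May be absent
- print_block: bystander: wooden printing block 110 x 160 x 65 mm; leave alone
- paste_jar: bystander: amber jar 72 mm diameter, 100 mm high; leave alone
- brush: bystander: brush lying on the table; leave alone

How it is judged:
By the outcome, as a careful person would: the job done as asked, in the order asked, and still so for the second after the job is handed in, with the robot touching nothing.
Of rod1, rod2, rod3, rod4 only 3 to 4 are there at a start; the rules pass over those that are not, and their reading is None.
At some moment in a run one of pot_a, pot_b may be knocked a few centimetres aside while the robot is not near it.
It also fails if it takes over 210 s, if anything falls off the work surface, if the arm or the gripper's body presses on something with over 40 N, if the wrist force passes 120 N, or if a joint passes its speed limit or range.

## Working session

There is one attempt and no reset: what is moved stays moved. The work goes in short steps, Python scripts to look and compute and a shell command to move; the robot and the scene stay as the last step left them, time stands still between calls to the robot, and variables do not carry over. Pictures are saved under pics/ and viewed, and the job is handed in when it is done.

```bash
ls -la; mkdir -p pics; python3 - <<'E'
from plant import sensors, capture, bot
import cv2
for n in("scene","top"):
    c=capture(n); cv2.imwrite(f"pics/{n}0.png",c["frame"]); print(n,c["vfov"],c["cx"],c["cy"],c["view"])
print(sensors.get_obs())
E
```

```text
total 12
drwxr-xr-x  3 agent agent 4096 Dec  6 23:00 .
drwxr-xr-x 23 root  root  4096 Dec  6 23:00 ..
drwxr-xr-x  2 agent agent 4096 Dec  6 23:00 pics
scene 53.99759277588096 320.5891263176517 198.69027235772975 [[-1.11618215e-01  9.93683642e-01  1.15841591e-02  8.35973582e+01]
 [ 7.02198211e-01  8.71140925e-02 -7.06632017e-01 -2.95228450e+02]
 [-7.03177820e-01 -7.07386286e-02 -7.07486396e-01  1.39709885e+03]
 [ 0.00000000e+00  0.00000000e+00  0.00000000e+00  1.00000000e+00]]
top 46.485534716066965 316.26151426006777 206.64554186369577 [[ 5.60038977e-03 -9.99979712e-01 -3.03484124e-03 -2.03563106e+01]
 [-9.79198106e-01 -4.86837793e-03 -2.02848140e-01  5.57609596e+02]
 [ 2.02829250e-01  4.10773944e-03 -9.79205505e-01  1.23563650e+03]
 [ 0.00000000e+00  0.00000000e+00  0.00000000e+00  1.00000000e+00]]
{'time': 0.1, 'joint_positions': array([-1.35401006e+00,  3.42664168e-01,  1.52492060e+00, -2.60433546e-06,
        1.27538969e+00, -1.45994165e-01]), 'dq': array([ 0.00084808, -0.00070809, -0.00354036, -0.00080125,  0.0007949 ,
       -0.00022624]), 'tau': array([ 1.57555965e-03, -4.32004416e+01, -2.44694871e+01,  7.18942448e-02,
        5.26432588e-02, -2.73956039e-05]), 'tool_pos': array([ 186.24366678, -490.41883696,  191.30902701]), 'tcp_rot': array([-1.71498817,  1.56941451,  1.78938568]), 'contact_force': array([-0.41829725,  0.87666228, -0.01442507]), 'moment': array([ 0.03398626,  0.02640746, -0.01786373]), 'grip_width': 91.76907221113765}
```

View pics/scene0.png

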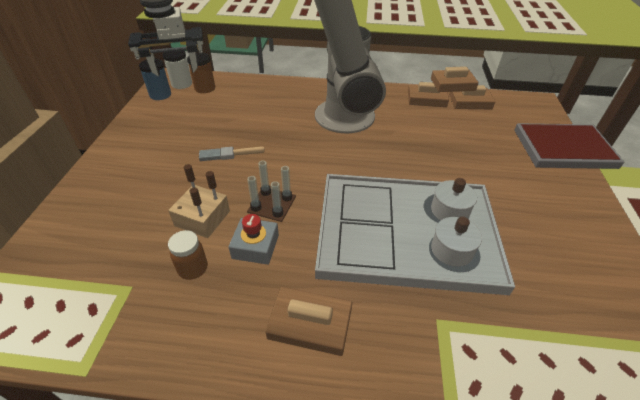

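View pics/top0.png

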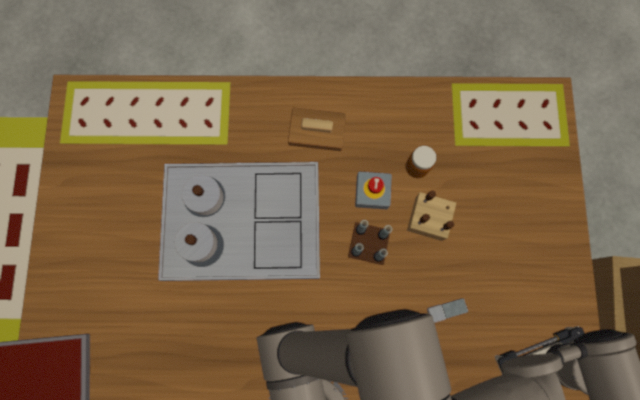

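The scene shows the arm, three rods in the rack (one hole empty), the tube stand, the stop, and the pots on the rings at the plate's +y half. Top view: stop (375,187), rack (433,216), tubes (371,243), pots (200,195) and (195,243). I'll enlarge these.

```bash
cat > h.py <<'E'
import numpy as np, cv2
from plant import sensors, capture, bot
def cam(n):
    c=capture(n); c["f"]=200/np.tan(np.radians(c["vfov"]/2)); return c
def ray(c,u,v):
    V=np.array(c["view"]);R=V[:3,:3];o=-R.T@V[:3,3]
    d=R.T@np.array([(u-c["cx"])/c["f"],(v-c["cy"])/c["f"],1]); return o,d
def atz(c,u,v,z):
    o,d=ray(c,u,v); return (o+d*(z-o[2])/d[2])
def proj(c,p):
    V=np.array(c["view"]);q=V[:3,:3]@np.array(p,float)+V[:3,3]
    return c["f"]*q[0]/q[2]+c["cx"],c["f"]*q[1]/q[2]+c["cy"]
def crop(c,x0,y0,w,h,s,name):
    im=c["frame"][y0:y0+h,x0:x0+w]; cv2.imwrite(name,cv2.resize(im,None,fx=s,fy=s,interpolation=cv2.INTER_CUBIC))
def tri(c1,p1,c2,p2):
    o1,d1=ray(c1,*p1);o2,d2=ray(c2,*p2)
    A=np.stack([d1,-d2],1);t=np.linalg.lstsq(A,o2-o1,rcond=None)[0]
    a=o1+t[0]*d1;b=o2+t[1]*d2; return (a+b)/2,np.linalg.norm(a-b)
E
python3 - <<'E'
from h import *
t=cam("top");s=cam("scene")
crop(t,340,140,130,130,6,"/tmp/x.png");
import cv2
cv2.imwrite("pics/t1.png",cv2.resize(t["frame"][150:270,340:470],None,fx=5,fy=5,interpolation=2)) if 0 else crop(t,340,150,130,120,5,"pics/t1.png")
crop(s,160,150,160,115,5,"pics/s1.png")
crop(t,150,155,180,130,4,"pics/t2.png")
crop(s,310,170,200,120,4,"pics/s2.png")
E
```

```text
(no output)
```

View pics/t1.png

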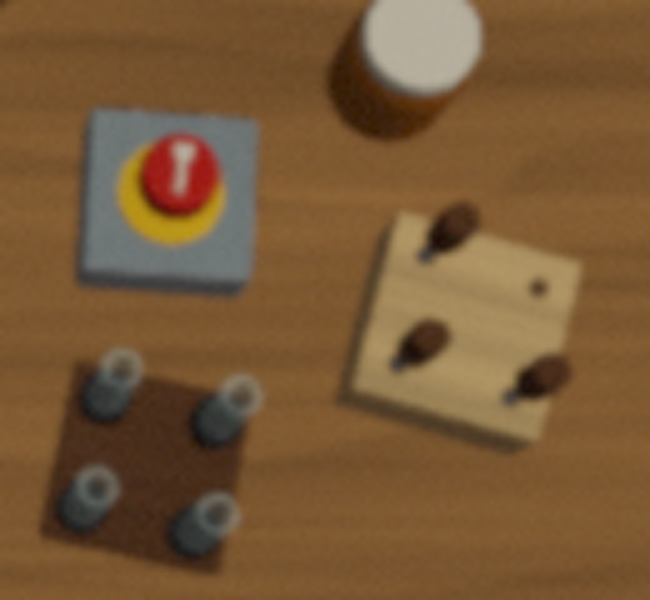

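View pics/s1.png

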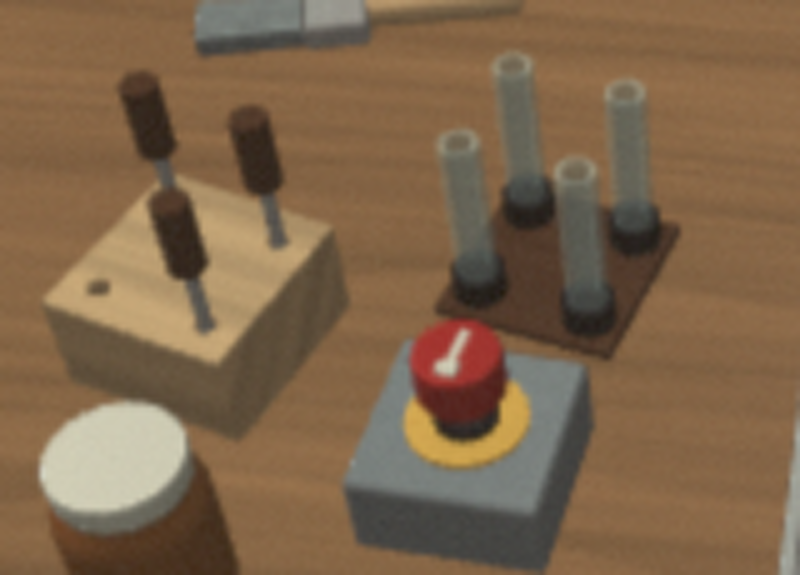

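View pics/t2.png

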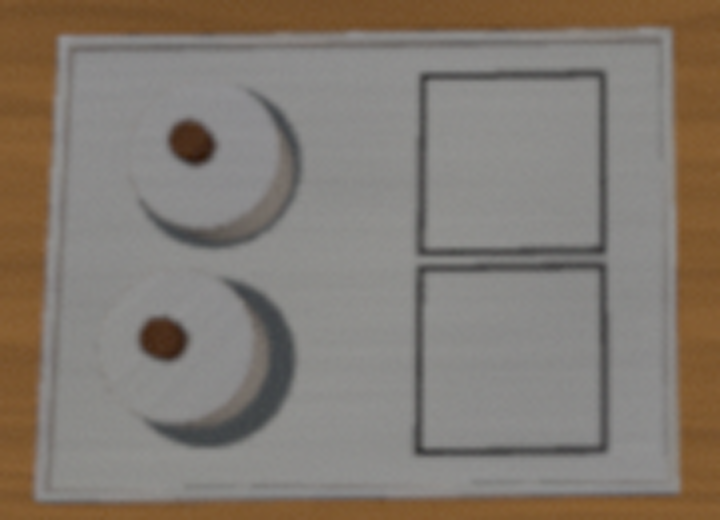

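View pics/s2.png

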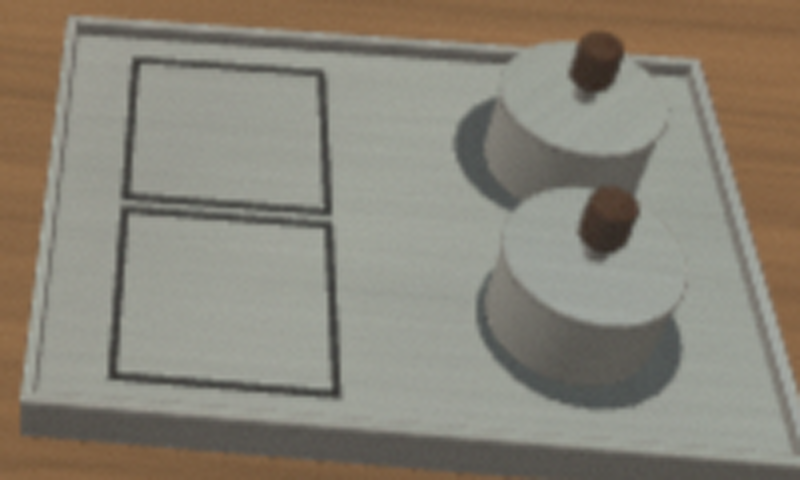

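```bash
python3 - <<'E'
from h import *
np.set_printoptions(precision=1,suppress=True)
t=cam("top");s=cam("scene")
T1=lambda p:(340+(p[0]+.5)/5-.5,150+(p[1]+.5)/5-.5)
S1=lambda p:(160+(p[0]+.5)/5-.5,150+(p[1]+.5)/5-.5)
T2=lambda p:(150+(p[0]+.5)/4-.5,155+(p[1]+.5)/4-.5)
S2=lambda p:(310+(p[0]+.5)/4-.5,170+(p[1]+.5)/4-.5)
def both(n,a,b,z):
    p,g=tri(t,a,s,b); print(n,"tri",p,"gap %.1f"%g,"top",atz(t,*a,z)[:2],"scene",atz(s,*b,z)[:2])
for n,a,b in[("m_xy++",(124,368),(576,170)),("m+-",(242,396),(460,142)),("m-+",(98,487),(627,92)),("m--",(217,514),(513,63))]:
    both(n,T1(a),S1(b),115)
for n,a,b in[("rA",(462,217),(171,200)),("rB",(435,332),(250,116)),("rC",(557,365),(141,82))]:
    both(n,T1(a),S1(b),145)
both("knob",T1((182,168)),S1((457,350)),100)
both("ring",T1((172,193)),S1((467,422)),50)
print("box",[atz(t,*T1(p),50)[:2] for p in [(92,108),(258,120),(243,280),(80,272)]])
print("boxS",[atz(s,*S1(p),50)[:2] for p in [(410,340),(587,362),(542,513),(346,487)]])
print("rack",[atz(t,*T1(p),60)[:2] for p in [(400,212),(582,262),(540,440),(350,390)]])
print("rackS",[atz(s,*S1(p),60)[:2] for p in [(178,177),(333,232),(217,361),(47,300)]])
# pots: z plate top 30 ->knob top 135
both("potFar",T2((191,138)),S2((612,196)),135)
both("potNear",T2((163,335)),S2((601,42)),135)
for n,q in[("far",[(422,74),(604,72),(604,250),(421,251)]),("near",[(419,267),(605,264),(606,451),(417,452)])]:
    P=[atz(t,*T2(p),30)[:2] for p in q];print("mark",n,np.mean(P,0),P)
for n,q in[("near",[(135,61),(323,72),(328,212),(125,196)]),("far",[(123,211),(330,224),(338,395),(112,376)])]:
    P=[atz(s,*S2(p),30)[:2] for p in q];print("markS",n,np.mean(P,0),P)
print("plate",[atz(t,*T2(p),42)[:2] for p in [(60,36),(670,29),(679,492),(36,499)]])
E
```

```text
m_xy++ tri [ 501.7 -143.8  115.9] gap 1.1 top [ 501.9 -144.5] scene [ 500.7 -143.6]
m+- tri [ 487.3 -205.8  114.8] gap 0.7 top [ 487.3 -206.1] scene [ 487.5 -205.4]
m-+ tri [ 439.  -129.4  115. ] gap 1.1 top [ 439.1 -130. ] scene [ 439.  -128.9]
m-- tri [ 425.2 -191.6  116.5] gap 0.5 top [ 425.3 -191.5] scene [ 423.5 -192.3]
rA tri [ 576.8 -317.5  146.2] gap 0.8 top [ 577.2 -318.2] scene [ 575.7 -317.7]
rB tri [ 515.7 -300.   146.8] gap 2.3 top [ 516.4 -301.6] scene [ 513.9 -299.7]
rC tri [ 498.5 -361.   147.5] gap 3.2 top [ 499.5 -363.3] scene [ 495.9 -360.8]
knob tri [ 613.9 -178.4  102. ] gap 0.8 top [ 614.5 -179.1] scene [ 612.1 -178.6]
ring tri [ 613.2 -179.5   49.3] gap 0.3 top [ 613.  -179.5] scene [ 613.7 -179.1]
box [array([ 662.4, -135.2]), array([ 655.8, -229.1]), array([ 563.2, -218.2]), array([ 567.3, -127.3])]
boxS [array([ 565.2, -219.6]), array([ 568.9, -129.3]), array([ 662.8, -132.3]), array([ 659. , -225.8])]
rack [array([ 600.2, -305.1]), array([ 572.2, -404.8]), array([ 472.6, -376.4]), array([ 499.7, -273.7])]
rackS [array([ 474.5, -368.1]), array([ 504.9, -274.7]), array([ 598.8, -305.5]), array([ 569.7, -402.7])]
potFar tri [586.2 294.6 138.8] gap 1.4 top [587.  294.9] scene [582.4 296.9]
potNear tri [456.5 306.  137.5] gap 2.4 top [456.7 305.5] scene [453.3 308.4]
mark far [597.1  92.5] [array([661. , 159.3]), array([663.1,  28.3]), array([532.9,  26.7]), array([531.5, 155.8])]
mark near [456.3  90.1] [array([520.1, 156.9]), array([522.9,  25.8]), array([391.9,  23.5]), array([390.5, 154. ])]
markS near [454.7  90.1] [array([392.6,  23.8]), array([387.6, 154.5]), array([518.2, 155.9]), array([520.3,  26.4])]
markS far [595.3  93. ] [array([533.2,  26.1]), array([528.2, 157. ]), array([658.7, 159.4]), array([661.1,  29.5])]
plate [array([684.6, 418.1]), array([691.9, -19.1]), array([363.5, -26.9]), array([356.4, 410.9])]
```

```bash
cat >> h.py <<'E'
def Rm(o):
    r,p,y=o["tcp_rot"];c,s=np.cos,np.sin
    from scipy.spatial.transform import Rotation as Ro
    return Ro.from_euler("xyz",[r,p,y]).as_matrix()
def st():
    o=sensors.get_obs();R=Rm(o)
    print("t %.2f"%o["time"],"tcp",np.round(o["tool_pos"],1),"x",np.round(R[:,0],4),"yawY %.3f"%np.arctan2(R[1,1],R[0,1]),"F",np.round(o["contact_force"],1),"M",np.round(o["moment"],2),"w %.1f"%o["grip_width"],"q",np.round(o["joint_positions"],2)); return o,R
def go(x,y,z,yaw=None):
    o,R=st(); d=R.T@(np.array([x,y,z])-o["tool_pos"])/10
    print("dx %.2f dy %.2f dz %.2f"%tuple(d), end=" ")
    if yaw is not None:
        a=np.arctan2(R[1,1],R[0,1]); s=-(yaw-a); s=(s+np.pi/2)%np.pi-np.pi/2; print("spin %.3f (or %.3f)"%(s,s-np.sign(s)*np.pi),end="")
    print()
E
python3 -c "
from h import *
go(613.5,-179,130)
go(613.5,-179,130,-0.1)"
```

```text
t 0.30 tcp [ 186.3 -490.7  191.7] x [-1.e-04  4.e-04 -1.e+00] yawY -1.208 F [-0.4 -0.3  0.3] M [-0.05  0.01 -0.03] w 91.7 q [-1.35  0.34  1.52 -0.    1.28 -0.15]
dx 6.18 dy -13.98 dz -51.00 
t 0.30 tcp [ 186.3 -490.7  191.7] x [-1.e-04  4.e-04 -1.e+00] yawY -1.208 F [-0.4 -0.3  0.3] M [-0.05  0.01 -0.03] w 91.7 q [-1.35  0.34  1.52 -0.    1.28 -0.15]
dx 6.18 dy -13.98 dz -51.00 spin -1.108 (or 2.034)
```

```bash
python3 -m crank '[{"dx":0,"dy":-13.98,"dz":-51.0,"spin":-0.96},{"dx":0,"dy":-13.98,"dz":-51.0,"spin":-0.96},{"dx":0,"dy":-13.98,"dz":-51.0,"spin":-0.96},{"dx":0,"dy":-13.98,"dz":-51.0,"spin":-0.96},{"dx":0,"dy":-13.98,"dz":-51.0,"spin":-0.96},{"dx":0,"dy":-13.98,"dz":-51.0,"spin":-0.96},{"dx":0,"dy":-13.98,"dz":-51.0,"spin":-0.96},{"dx":0,"dy":-13.98,"dz":-51.0,"spin":-0.96},{"dx":0,"dy":-13.98,"dz":-51.0,"spin":-0.96},{"dx":0,"dy":-13.98,"dz":-51.0,"spin":-0.96},{"dx":0,"dy":-13.98,"dz":-51.0,"spin":-0.96},{"dx":0,"dy":-13.98,"dz":-51.0,"spin":-0.96},{"dx":0,"dy":-13.98,"dz":-51.0,"spin":-0.96},{"dx":0,"dy":-13.98,"dz":-51.0,"spin":-0.96},{"dx":0,"dy":-13.98,"dz":-51.0,"spin":-0.96},{"dx":0,"dy":-13.98,"dz":-51.0,"spin":-0.96},{"dx":6,"dy":-13.98,"dz":-51.0,"spin":-0.96},{"dx":6,"dy":-13.98,"dz":-51.0,"spin":-0.96},{"dx":6,"dy":-13.98,"dz":-51.0,"spin":-0.96},{"dx":6,"dy":-13.98,"dz":-51.0,"spin":-0.96}]' 0
python3 -c "
from h import *
go(613.5,-179,100,-0.25)"
```

```text
time: 1.97
tool_pos: [612.4, -180.2, 131.8]
tcp_rot: [-1.616, 1.569, 2.846]
contact_force: [-0.2, -0.4, 0.5]
grip_width: 0.6
t 1.97 tcp [ 612.4 -180.2  131.8] x [-1.7e-03  5.0e-04 -1.0e+00] yawY -0.250 F [-0.2 -0.4  0.5] M [ 0.03 -0.09 -0.02] w 0.6 q [-0.41  0.6   1.27 -0.    1.27 -0.16]
dx 3.18 dy 0.09 dz -0.14 spin 0.000 (or -3.141)
```

```bash
python3 -m crank '[{"dx":1.5,"dy":0.09,"dz":-0.14},{"dx":2.8,"dy":0.09,"dz":-0.14},{"dx":3.2,"dy":0.09,"dz":-0.14},{"dx":3.6,"dy":0.09,"dz":-0.14},{"dx":3.9,"dy":0.09,"dz":-0.14},{"dx":3.9,"dy":0.09,"dz":-0.14}]' 0
python3 -m crank '[{"dx":0.1},{"dx":0.2},{"dx":0.2},{"dx":0.2}]' 0
python3 -m crank '[{"dx":0.1},{"dx":0.2},{"dx":0.2},{"dx":0.2}]' 0
```

```text
invalid input at $[0]: expected keys dx, dy, dz, spin
invalid input at $[0]: expected keys dx, dy, dz, spin
invalid input at $[0]: expected keys dx, dy, dz, spin
```

```bash
python3 -m crank '[{"dx":1.5,"dy":0.09,"dz":-0.14,"spin":0},{"dx":2.8,"dy":0.09,"dz":-0.14,"spin":0},{"dx":3.2,"dy":0.09,"dz":-0.14,"spin":0},{"dx":3.6,"dy":0.09,"dz":-0.14,"spin":0},{"dx":3.9,"dy":0.09,"dz":-0.14,"spin":0},{"dx":3.9,"dy":0.09,"dz":-0.14,"spin":0}]' 0
python3 -m crank '[{"dx":0.1,"dy":0,"dz":0,"spin":0},{"dx":0.2,"dy":0,"dz":0,"spin":0},{"dx":0.2,"dy":0,"dz":0,"spin":0},{"dx":0.2,"dy":0,"dz":0,"spin":0}]' 0
python3 -m crank '[{"dx":0.1,"dy":0,"dz":0,"spin":0},{"dx":0.2,"dy":0,"dz":0,"spin":0},{"dx":0.2,"dy":0,"dz":0,"spin":0},{"dx":0.2,"dy":0,"dz":0,"spin":0}]' 0
```

```text
time: 2.47
tool_pos: [615.0, -178.4, 93.6]
tcp_rot: [1.286, 1.57, -0.533]
contact_force: [0.0, 1.1, 1.0]
grip_width: 0.4
time: 2.8
tool_pos: [614.8, -178.1, 91.1]
tcp_rot: [1.107, 1.57, -0.711]
contact_force: [0.6, 0.6, -0.1]
grip_width: 0.2
time: 3.13
tool_pos: [614.7, -178.0, 88.8]
tcp_rot: [-1.405, 1.571, 3.059]
contact_force: [-0.1, -0.0, -0.6]
grip_width: 0.4
```

```bash
python3 -c "
from h import *
st()
c=cam('scene');crop(c,200,160,120,110,6,'pics/s3.png')"
```

```text
t 3.13 tcp [ 614.7 -178.    88.8] x [-3.e-04  0.e+00 -1.e+00] yawY -0.248 F [-0.1 -0.  -0.6] M [-0.02 -0.1  -0.01] w 0.4 q [-0.4   0.64  1.32 -0.    1.18 -0.15]
```

View pics/s3.png

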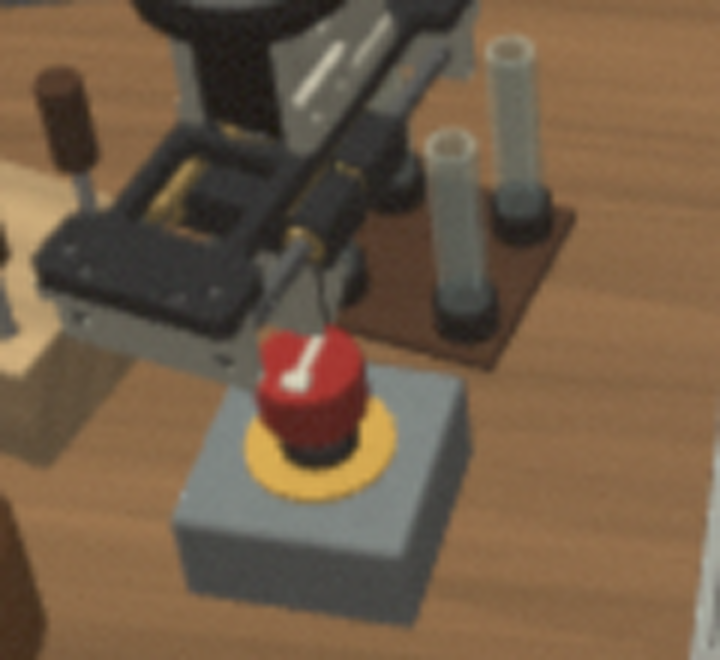

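```bash
python3 -c "
from h import *
c=cam('scene');crop(c,140,100,200,150,4,'pics/s4.png');
c=cam('top');crop(c,320,140,160,120,5,'pics/t4.png');print(proj(c,(614.7,-178,88.8)))"
```

```text
(np.float64(375.1054432051694), np.float64(184.16013447544574))
```

View pics/s4.png

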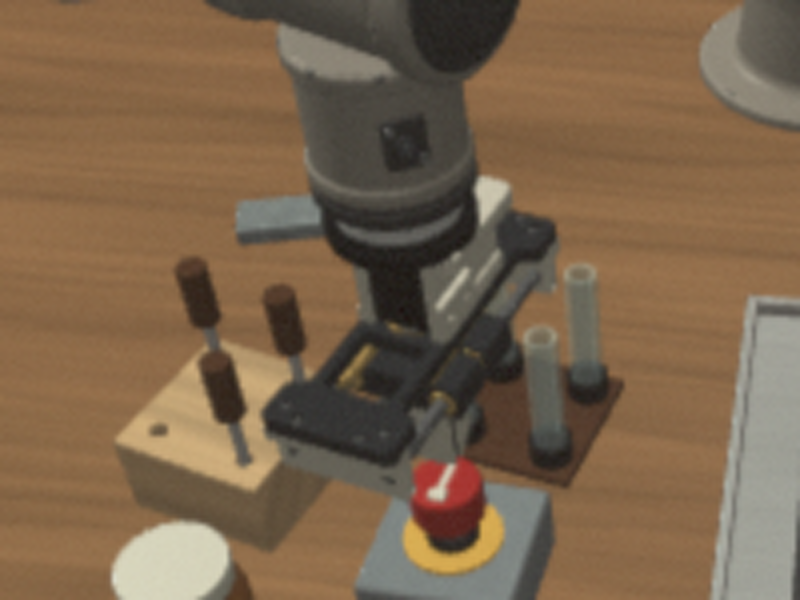

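View pics/t4.png

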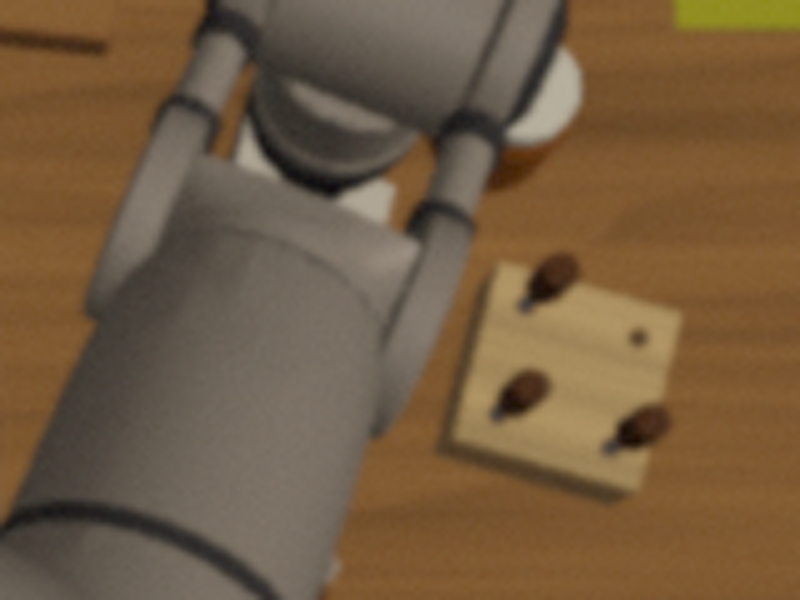

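```bash
python3 -c "
from h import *
c=cam('scene')
for z in (88.8,100,120,155,200): 
  p=proj(c,(614.7,-178,z)); print(z,p,(p[0]-140)*4,(p[1]-100)*4)
im=c['frame'].copy()
crop(c,225,185,60,60,12,'pics/s5.png')
"
```

```text
88.8 (np.float64(251.54976970775954), np.float64(223.6506487703753)) 446.19907883103815 494.60259508150125
100 (np.float64(251.00258893672435), np.float64(220.44240582707587)) 444.0103557468974 481.7696233083035
120 (np.float64(250.00131559308815), np.float64(214.57171681701215)) 440.0052623723526 458.2868672680486
155 (np.float64(248.17051691129612), np.float64(203.83733567209592)) 432.6820676451845 415.3493426883837
200 (np.float64(245.6572605248324), np.float64(189.10155274003165)) 422.6290420993296 356.4062109601266
```

View pics/s5.png

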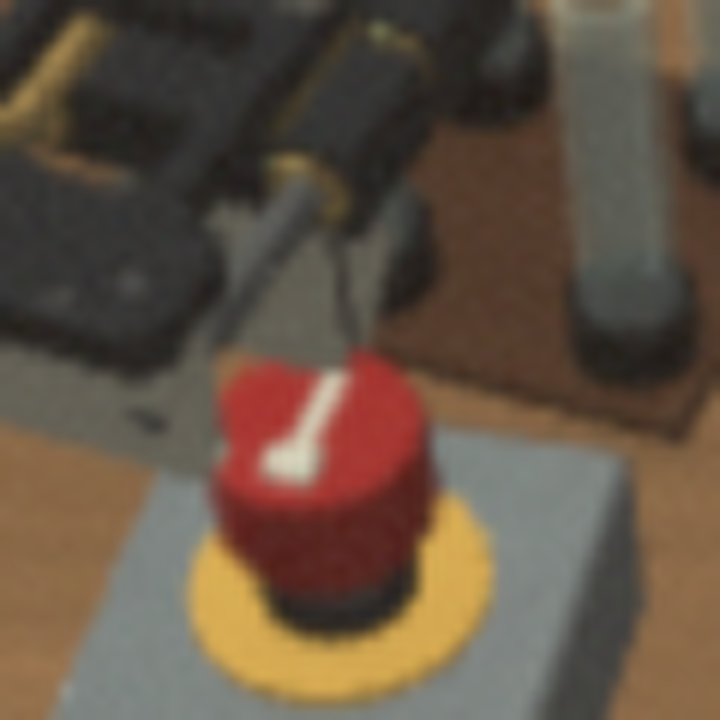

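```bash
python3 -m crank '[{"dx":-2,"dy":0,"dz":0,"spin":0},{"dx":-4,"dy":0,"dz":0,"spin":0},{"dx":-4,"dy":0,"dz":0,"spin":0}]' 0
python3 -c "
from h import *
o,R=st()
c=cam('scene')
print(proj(c,o['tool_pos']))
crop(c,210,160,100,75,8,'pics/s6.png')
"
```

```text
time: 3.58
tool_pos: [616.9, -178.9, 133.1]
tcp_rot: [1.406, 1.564, -0.413]
contact_force: [0.4, -0.3, 0.1]
grip_width: 0.5
t 3.58 tcp [ 616.9 -178.9  133.1] x [ 0.0065 -0.0028 -1.    ] yawY -0.248 F [ 0.4 -0.3  0.1] M [-0.02 -0.12 -0.03] w 0.5 q [-0.4   0.6   1.27 -0.    1.27 -0.15]
(np.float64(248.70951718329238), np.float64(211.28671230815024))
```

View pics/s6.png

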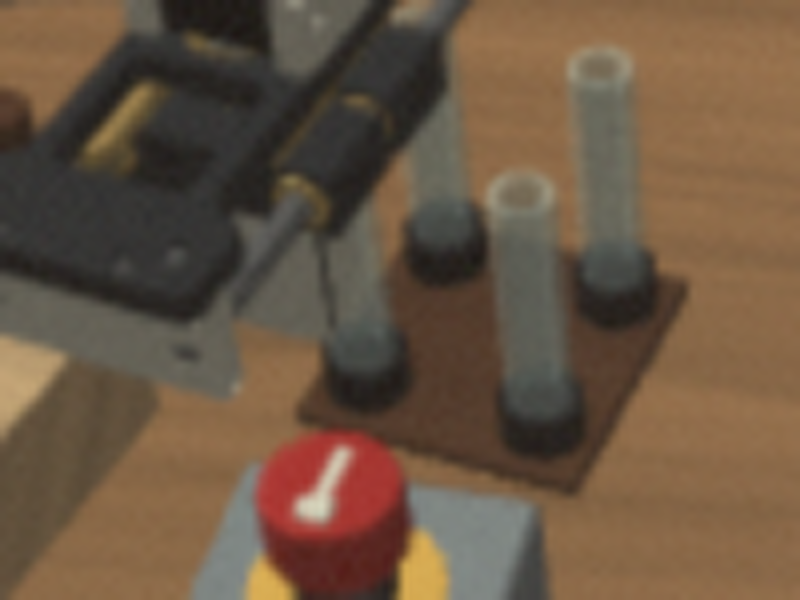

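```bash
python3 -c "
from h import *
c=cam('scene');t=cam('top')
i=cv2.imread('pics/scene0.png')
for z in (191.7,258): print(proj(c,(186.3,-490.7,z)),proj(t,(186.3,-490.7,z)))
cv2.imwrite('pics/s7.png',cv2.resize(i[0:130,110:240],None,fx=6,fy=4.6*6/4.6,interpolation=2)[:600])
crop(c,130,100,160,115,5,'pics/s8.png')
"
```

```text
(np.float64(178.22573275339414), np.float64(83.26481611918693)) (np.float64(518.5671535077284), np.float64(352.1832599402569))
(np.float64(172.52386834450195), np.float64(61.977880896823876)) (np.float64(531.3671129077675), np.float64(355.31027788454554))
```

View pics/s7.png

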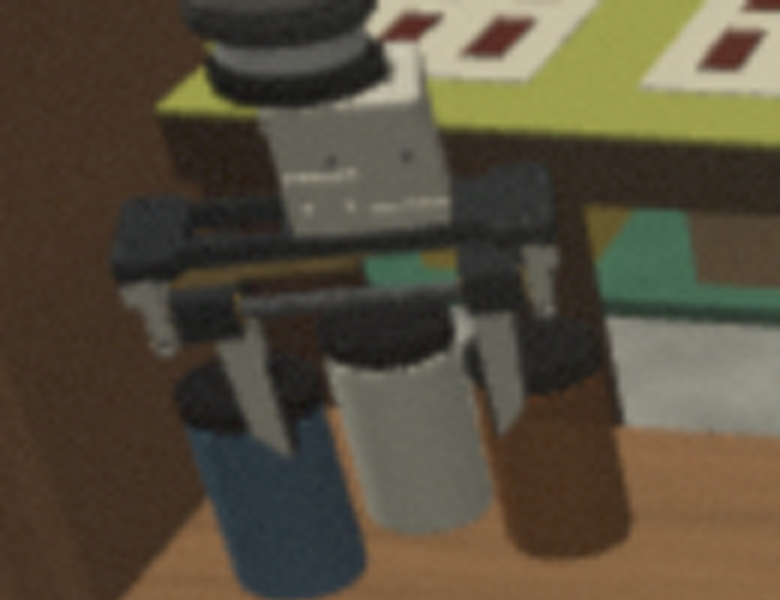

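View pics/s8.png

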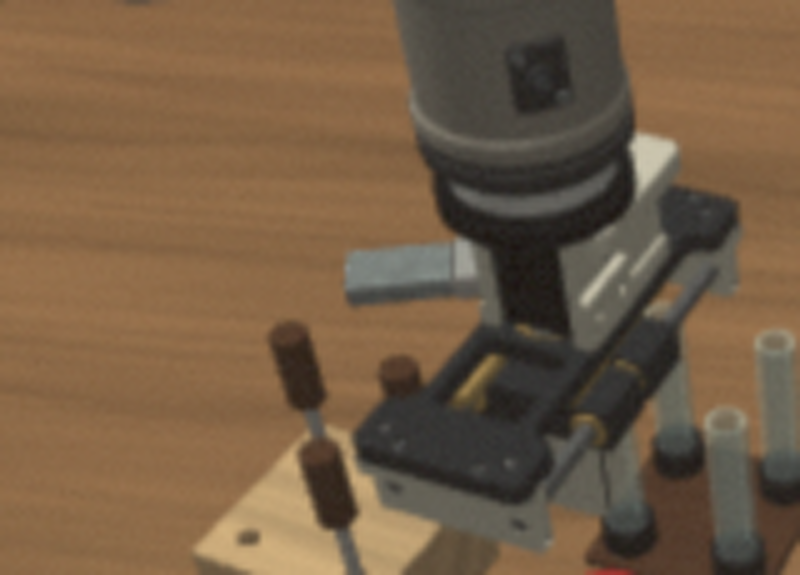

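The picture puts the fingertips about 9.5 px (around 30 mm) above the reported TCP, both here and at the start. There was also no contact force at a reported z of 88.8. So the real tip seems to sit about 30 mm higher than reported. I'll check that by contact on the button.

```bash
python3 -m crank '[{"dx":2,"dy":0,"dz":0,"spin":0},{"dx":4,"dy":0,"dz":0,"spin":0},{"dx":5.5,"dy":0,"dz":0,"spin":0},{"dx":5.5,"dy":0,"dz":0,"spin":0},{"dx":5.5,"dy":0,"dz":0,"spin":0}]' 0
for i in 1 2 3; do :; done
python3 -m crank '[{"dx":0.2,"dy":0,"dz":0,"spin":0},{"dx":0.4,"dy":0,"dz":0,"spin":0},{"dx":0.4,"dy":0,"dz":0,"spin":0}]' 0
python3 -m crank '[{"dx":0.2,"dy":0,"dz":0,"spin":0},{"dx":0.4,"dy":0,"dz":0,"spin":0},{"dx":0.4,"dy":0,"dz":0,"spin":0}]' 0
python3 -m crank '[{"dx":0.2,"dy":0,"dz":0,"spin":0},{"dx":0.4,"dy":0,"dz":0,"spin":0},{"dx":0.4,"dy":0,"dz":0,"spin":0}]' 0
```

```text
time: 4.15
tool_pos: [613.7, -177.6, 72.3]
tcp_rot: [-1.706, 1.567, 2.758]
contact_force: [0.4, -0.5, 1.5]
grip_width: 0.8
time: 4.4
tool_pos: [615.0, -178.1, 70.4]
tcp_rot: [1.338, 1.57, -0.48]
contact_force: [-0.9, 0.3, 0.5]
grip_width: 0.5
time: 4.65
tool_pos: [614.6, -177.9, 65.7]
tcp_rot: [-1.397, 1.571, 3.068]
contact_force: [-0.3, 0.3, -0.9]
grip_width: 0.1
time: 4.9
tool_pos: [614.8, -178.1, 61.8]
tcp_rot: [1.262, 1.571, -0.557]
contact_force: [-0.6, 1.4, 1.9]
grip_width: 0.7
```

```bash
python3 -m crank '[{"dx":0.2,"dy":0,"dz":0,"spin":0},{"dx":0.4,"dy":0,"dz":0,"spin":0},{"dx":0.4,"dy":0,"dz":0,"spin":0}]' 0
python3 -c "
from h import *
o,R=st()
c=cam('scene')
crop(c,210,160,100,75,8,'pics/s9.png')
"
```

```text
time: 5.15
tool_pos: [614.8, -178.0, 57.8]
tcp_rot: [1.234, 1.57, -0.585]
contact_force: [-0.4, 1.1, 4.8]
grip_width: 0.2
t 5.15 tcp [ 614.8 -178.    57.8] x [ 3.e-04 -2.e-04 -1.e+00] yawY -0.248 F [-0.4  1.1  4.8] M [-0.   -0.04  0.01] w 0.2 q [-0.4   0.67  1.35 -0.    1.12 -0.15]
```

View pics/s9.png

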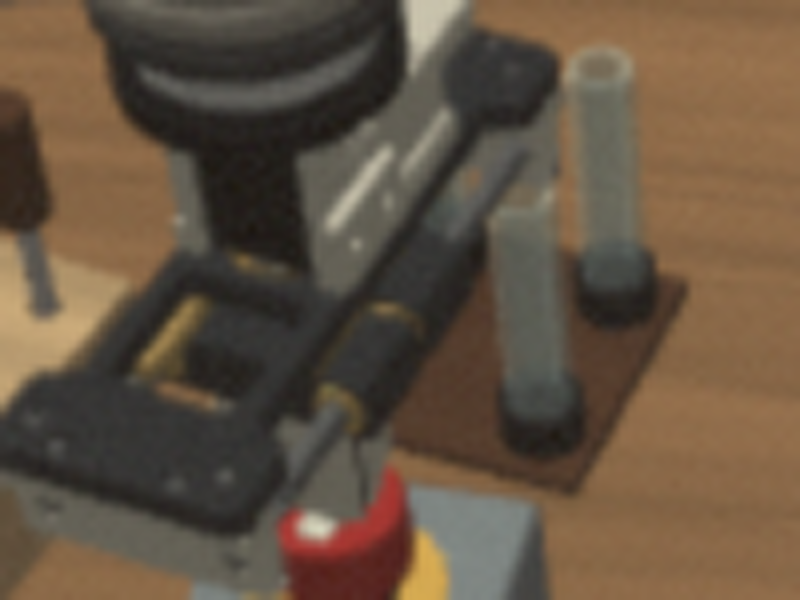

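```bash
python3 -m crank '[{"dx":0.1,"dy":0,"dz":0,"spin":0},{"dx":0.2,"dy":0,"dz":0,"spin":0},{"dx":0.2,"dy":0,"dz":0,"spin":0}]' 0
python3 -m crank '[{"dx":0.1,"dy":0,"dz":0,"spin":0},{"dx":0.2,"dy":0,"dz":0,"spin":0},{"dx":0.2,"dy":0,"dz":0,"spin":0}]' 0
```

```text
time: 5.45
tool_pos: [614.9, -178.1, 55.9]
tcp_rot: [1.266, 1.57, -0.553]
contact_force: [0.1, 0.2, 5.2]
grip_width: 0.4
time: 5.7
tool_pos: [615.1, -178.1, 55.4]
tcp_rot: [1.362, 1.569, -0.457]
contact_force: [-3.3, 0.7, 12.2]
grip_width: 0.1
```

```bash
python3 -m crank '[{"dx":-1,"dy":0,"dz":0,"spin":0},{"dx":-3,"dy":0,"dz":0,"spin":0},{"dx":-7,"dy":0,"dz":0,"spin":0},{"dx":-11,"dy":0,"dz":0,"spin":0},{"dx":-11,"dy":0,"dz":0,"spin":0},{"dx":-11,"dy":0,"dz":0,"spin":0},{"dx":-11,"dy":0,"dz":0,"spin":0}]' 40
python3 -c "
from h import *
o,R=st()
c=cam('scene')
for k in (0,34):
  p=o['tool_pos']+[0,0,k];
  for s in (0,-1,1): print(k,proj(c,p+s*(o['grip_width']/2)*R[:,1]))
crop(c,190,120,130,110,6,'pics/s10.png')
"
```

```text
time: 6.28
tool_pos: [614.3, -177.8, 163.3]
tcp_rot: [-1.618, 1.57, 2.847]
contact_force: [-0.2, -0.2, -0.8]
grip_width: 36.0
t 6.28 tcp [ 614.3 -177.8  163.3] x [-1.e-03  3.e-04 -1.e+00] yawY -0.248 F [-0.2 -0.2 -0.8] M [ 0.02 -0.07 -0.04] w 36.0 q [-0.4   0.58  1.22 -0.    1.34 -0.15]
0 (np.float64(247.843833853224), np.float64(201.1024789564096))
0 (np.float64(251.68561753784925), np.float64(195.73174285149756))
0 (np.float64(243.89405700227718), np.float64(206.62418732968948))
34 (np.float64(245.94053207241478), np.float64(189.91947828751162))
34 (np.float64(249.91777957351434), np.float64(184.55397714132422))
34 (np.float64(241.84822843146736), np.float64(195.44019578622908))
```

View pics/s10.png

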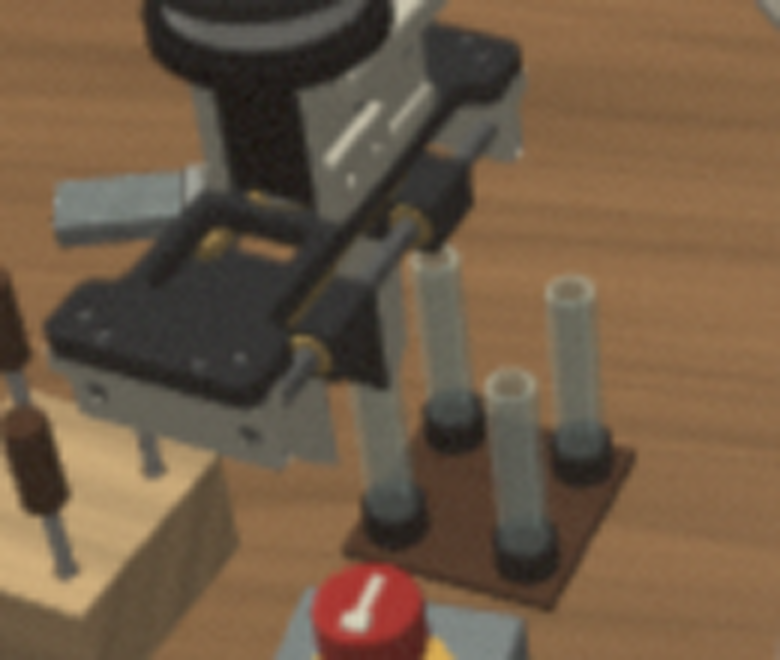

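```bash
python3 -c "
from h import *
go(586,294.5,140,0)
t=cam('top');crop(t,150,155,180,130,4,'pics/t5.png')
s=cam('scene');crop(s,400,160,120,115,5,'pics/s11.png')
"
```

```text
t 6.33 tcp [ 613.9 -177.7  162.3] x [-0.0026  0.001  -1.    ] yawY -0.248 F [-0.2  0.7  0.1] M [ 0.   -0.12 -0.  ] w 36.6 q [-0.4   0.58  1.22 -0.    1.34 -0.15]
dx 2.29 dy -14.29 dz -45.09 spin -0.248 (or 2.894)
```

View pics/t5.png

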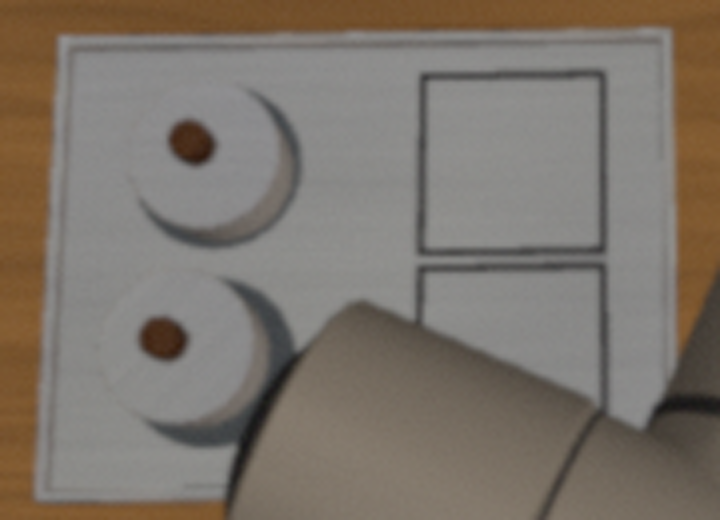

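View pics/s11.png

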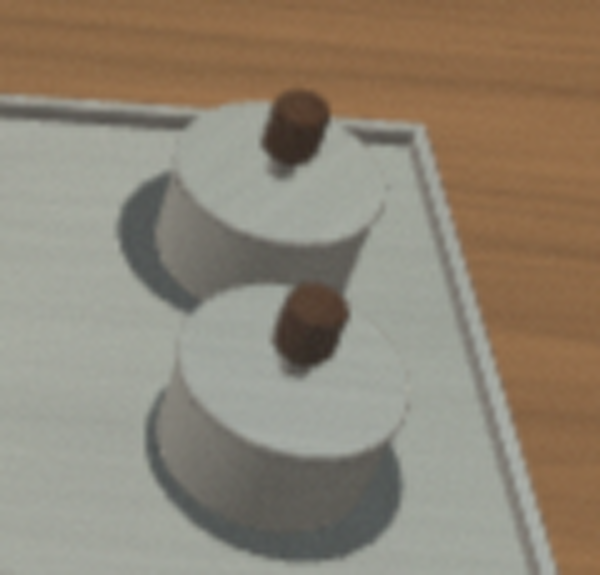

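```bash
python3 -m crank '[{"dx":0,"dy":-14.3,"dz":-45.1,"spin":-0.248},{"dx":0,"dy":-14.3,"dz":-45.1,"spin":-0.248},{"dx":0,"dy":-14.3,"dz":-45.1,"spin":-0.248},{"dx":0,"dy":-14.3,"dz":-45.1,"spin":-0.248},{"dx":0,"dy":-14.3,"dz":-45.1,"spin":-0.248},{"dx":0,"dy":-14.3,"dz":-45.1,"spin":-0.248},{"dx":0,"dy":-14.3,"dz":-45.1,"spin":-0.248},{"dx":0,"dy":-14.3,"dz":-45.1,"spin":-0.248},{"dx":0,"dy":-14.3,"dz":-45.1,"spin":-0.248},{"dx":0,"dy":-14.3,"dz":-45.1,"spin":-0.248},{"dx":0,"dy":-14.3,"dz":-45.1,"spin":-0.248},{"dx":0,"dy":-14.3,"dz":-45.1,"spin":-0.248},{"dx":0,"dy":-14.3,"dz":-45.1,"spin":-0.248},{"dx":2.3,"dy":-14.3,"dz":-45.1,"spin":-0.248},{"dx":2.3,"dy":-14.3,"dz":-45.1,"spin":-0.248},{"dx":2.3,"dy":-14.3,"dz":-45.1,"spin":-0.248},{"dx":2.3,"dy":-14.3,"dz":-45.1,"spin":-0.248}]' 60
python3 -c "
from h import *
go(586,295.5,75,0)
s=cam('scene');crop(s,400,100,140,150,4,'pics/s12.png')
"
```

```text
time: 7.85
tool_pos: [587.2, 293.1, 141.0]
tcp_rot: [-0.822, 1.57, -2.395]
contact_force: [-0.6, -0.1, 0.1]
grip_width: 55.0
t 7.85 tcp [587.2 293.1 141. ] x [-5.e-04 -5.e-04 -1.e+00] yawY -0.001 F [-0.6 -0.1  0.1] M [-0.05 -0.08 -0.04] w 55.0 q [ 0.35  0.62  1.2  -0.    1.32  0.35]
dx 6.60 dy -0.11 dz -0.25 spin -0.001 (or 3.140)
```

View pics/s12.png

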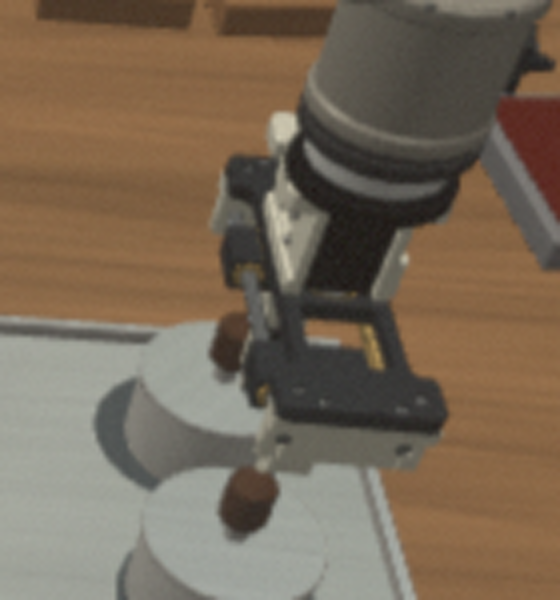

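```bash
python3 -c "
from h import *
o,R=st()
s=cam('scene')
for k in (0,30,34):
  for q in (-1,1):
    p=proj(s,o['tool_pos']+[0,0,k]+q*27.5*R[:,1]);print(k,q,p,(p[0]-400)*4,(p[1]-100)*4)
"
```

```text
t 7.90 tcp [587.5 293.3 141.6] x [ 7.e-04 -0.e+00 -1.e+00] yawY -0.001 F [ 0.4 -0.8  0.6] M [-0.02 -0.13  0.01] w 55.2 q [ 0.35  0.62  1.2  -0.    1.32  0.35]
0 -1 (np.float64(460.3657144806414), np.float64(209.13894230868007)) 241.4628579225655 436.5557692347203
0 1 (np.float64(463.8849070403443), np.float64(227.57168689233492)) 255.5396281613771 510.2867475693397
30 -1 (np.float64(463.9690792938063), np.float64(199.73348363145394)) 255.87631717522527 398.93393452581574
30 1 (np.float64(467.74861650932075), np.float64(218.19939424142817)) 270.994466037283 472.79757696571266
34 -1 (np.float64(464.46299221923204), np.float64(198.4442781662545)) 257.85196887692814 393.77711266501797
34 1 (np.float64(468.278896430241), np.float64(216.91308152933897)) 273.11558572096396 467.65232611735587
```

```bash
python3 -c "
from h import *
s=cam('scene');crop(s,440,180,75,55,10,'pics/s13.png')
"
```

```text
(no output)
```

View pics/s13.png

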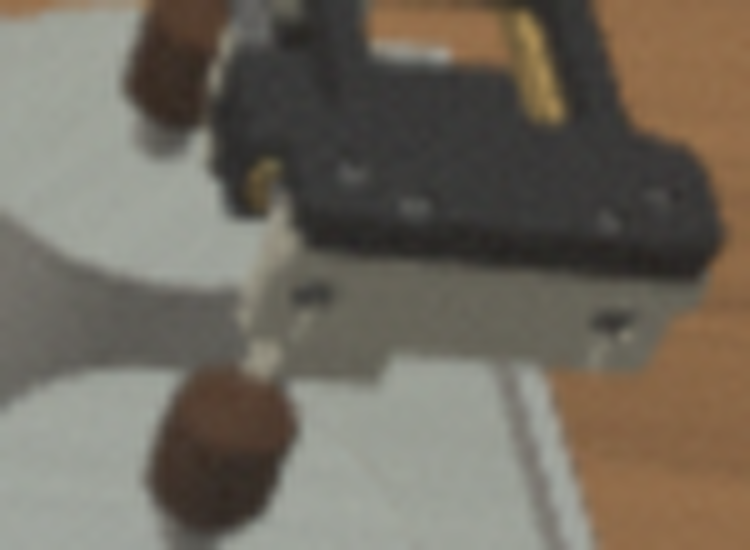

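```bash
python3 -m crank '[{"dx":2,"dy":-0.1,"dz":-0.2,"spin":0},{"dx":4,"dy":-0.1,"dz":-0.2,"spin":0},{"dx":5.5,"dy":-0.1,"dz":-0.2,"spin":0},{"dx":6.6,"dy":-0.1,"dz":-0.2,"spin":0},{"dx":6.6,"dy":-0.1,"dz":-0.2,"spin":0},{"dx":6.6,"dy":-0.1,"dz":-0.2,"spin":0}]' 60
python3 -c "
from h import *
st()
s=cam('scene');crop(s,430,180,75,55,10,'pics/s14.png')
"
```

```text
time: 8.5
tool_pos: [586.0, 296.1, 75.1]
tcp_rot: [-0.01, 1.571, -1.581]
contact_force: [0.4, -0.3, 1.1]
grip_width: 55.2
t 8.50 tcp [586.  296.1  75.1] x [-0.e+00 -1.e-04 -1.e+00] yawY -0.000 F [ 0.4 -0.3  1.1] M [ 0.02 -0.05 -0.01] w 55.2 q [ 0.35  0.68  1.28 -0.    1.18  0.35]
```

View pics/s14.png

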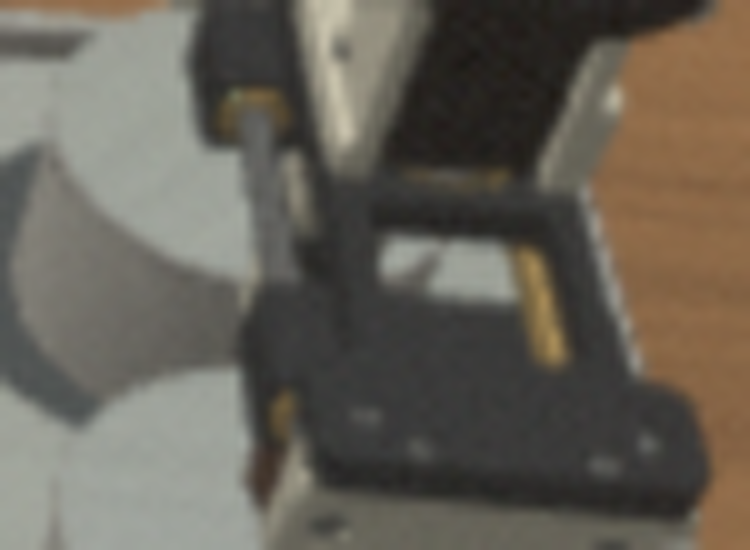

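```bash
python3 -m crank '[{"dx":0,"dy":0,"dz":0,"spin":0},{"dx":0,"dy":0,"dz":0,"spin":0},{"dx":0,"dy":0,"dz":0,"spin":0},{"dx":0,"dy":0,"dz":0,"spin":0},{"dx":0,"dy":0,"dz":0,"spin":0},{"dx":0,"dy":0,"dz":0,"spin":0},{"dx":0,"dy":0,"dz":0,"spin":0},{"dx":0,"dy":0,"dz":0,"spin":0}]' 0
python3 -c "
from h import *
go(596,92.7,74.9,0)
s=cam('scene');crop(s,400,160,130,105,6,'pics/s15.png')
"
```

```text
time: 9.22
tool_pos: [586.5, 296.4, 75.5]
tcp_rot: [1.794, 1.569, 0.223]
contact_force: [2.5, -0.2, 2.7]
grip_width: 27.2
t 9.22 tcp [586.5 296.4  75.5] x [ 1.6e-03  4.0e-04 -1.0e+00] yawY -0.000 F [ 2.5 -0.2  2.7] M [ 0.02 -0.45  0.04] w 27.2 q [ 0.35  0.68  1.28 -0.    1.18  0.35]
dx 0.05 dy 0.95 dz 20.37 spin -0.000 (or 3.142)
```

View pics/s15.png

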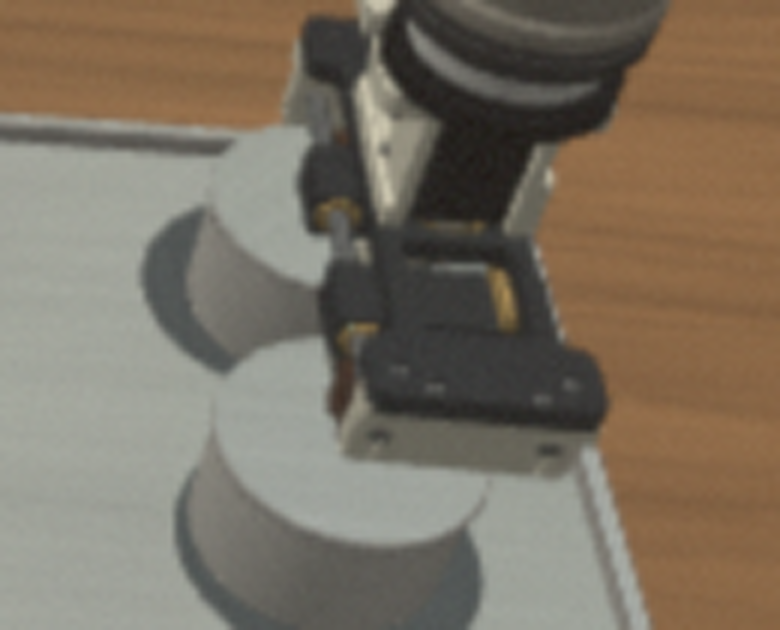

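```bash
python3 -m crank '[{"dx":0.05,"dy":0.05,"dz":0.5,"spin":0},{"dx":0.05,"dy":0.05,"dz":1,"spin":0},{"dx":0.05,"dy":0.1,"dz":2,"spin":0},{"dx":0.05,"dy":0.15,"dz":3,"spin":0},{"dx":0.05,"dy":0.2,"dz":4,"spin":0},{"dx":0.05,"dy":0.2,"dz":4,"spin":0}]' 0
python3 -c "
from h import *
st()
s=cam('scene');crop(s,360,160,160,105,5,'pics/s16.png')
go(596,92.7,74.7,0)
"
```

```text
time: 9.77
tool_pos: [588.1, 255.2, 75.4]
tcp_rot: [1.894, 1.57, 0.323]
contact_force: [0.5, -2.5, 6.9]
grip_width: 27.1
t 9.77 tcp [588.1 255.2  75.4] x [ 8.e-04  3.e-04 -1.e+00] yawY -0.001 F [ 0.5 -2.5  6.9] M [-0.42 -0.15  0.04] w 27.1 q [0.29 0.65 1.33 0.   1.15 0.29]
t 9.82 tcp [588.1 255.2  75.4] x [ 8.e-04 -5.e-04 -1.e+00] yawY -0.001 F [-0.3 -2.2  7.7] M [-0.5  -0.09  0.01] w 27.2 q [ 0.29  0.65  1.33 -0.    1.15  0.29]
dx 0.08 dy 0.80 dz 16.25 spin -0.001 (or 3.141)
```

View pics/s16.png

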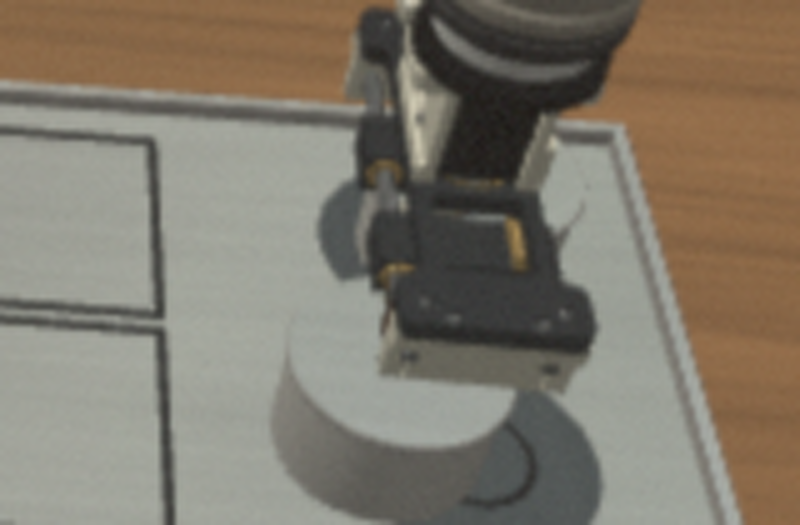

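```bash
python3 -m crank '[{"dx":0,"dy":0.05,"dz":1,"spin":0},{"dx":0,"dy":0.1,"dz":2,"spin":0},{"dx":0,"dy":0.15,"dz":3,"spin":0},{"dx":0,"dy":0.2,"dz":4,"spin":0},{"dx":0,"dy":0.25,"dz":5,"spin":0},{"dx":0,"dy":0.3,"dz":6,"spin":0},{"dx":0,"dy":0.35,"dz":7,"spin":0},{"dx":0,"dy":0.4,"dz":8,"spin":0},{"dx":0,"dy":0.45,"dz":9,"spin":0},{"dx":0,"dy":0.5,"dz":10,"spin":0},{"dx":0,"dy":0.55,"dz":11,"spin":0},{"dx":0,"dy":0.6,"dz":12,"spin":0},{"dx":0,"dy":0.65,"dz":13,"spin":0},{"dx":0,"dy":0.7,"dz":14,"spin":0},{"dx":0,"dy":0.75,"dz":15,"spin":0},{"dx":0,"dy":0.8,"dz":15.7,"spin":0},{"dx":0,"dy":0.8,"dz":16.2,"spin":0},{"dx":0,"dy":0.8,"dz":16.2,"spin":0},{"dx":0,"dy":0.8,"dz":16.2,"spin":0}]' 0
python3 -c "
from h import *
go(596,92.7,75,0)
s=cam('scene');crop(s,320,160,160,110,5,'pics/s17.png')
"
```

```text
time: 11.4
tool_pos: [596.1, 93.9, 75.4]
tcp_rot: [1.552, 1.57, -0.02]
contact_force: [0.3, -0.5, 8.2]
grip_width: 27.5
t 11.40 tcp [596.1  93.9  75.4] x [ 0.0013 -0.     -1.    ] yawY -0.000 F [ 0.3 -0.5  8.2] M [-0.09 -0.06 -0.03] w 27.5 q [ 0.03  0.59  1.46 -0.    1.09  0.03]
dx 0.04 dy -0.01 dz 0.12 spin -0.000 (or 3.141)
```

View pics/s17.png

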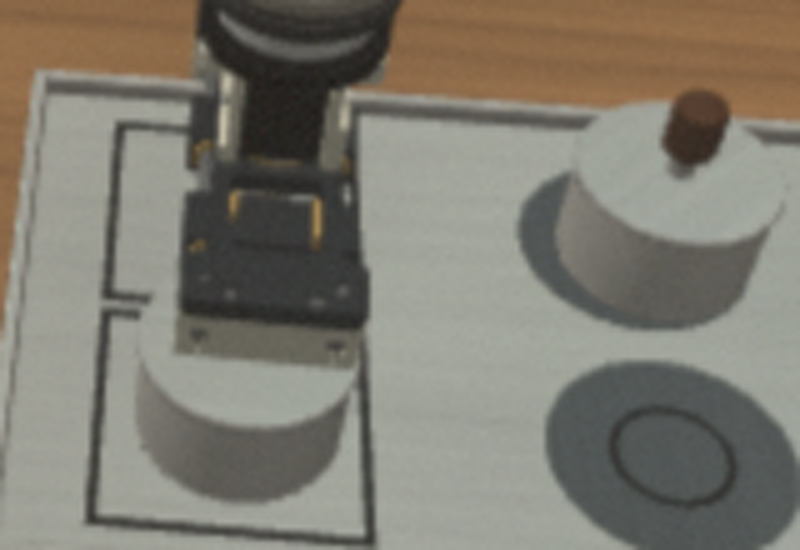

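```bash
python3 -m crank '[{"dx":-0.1,"dy":0,"dz":0.12,"spin":0},{"dx":-0.1,"dy":0,"dz":0.12,"spin":0}]' 0
python3 -m crank '[{"dx":0,"dy":0,"dz":0,"spin":0},{"dx":0,"dy":0,"dz":0,"spin":0},{"dx":0,"dy":0,"dz":0,"spin":0},{"dx":0,"dy":0,"dz":0,"spin":0},{"dx":-2,"dy":0,"dz":0,"spin":0},{"dx":-5,"dy":0,"dz":0,"spin":0},{"dx":-8,"dy":0,"dz":0,"spin":0},{"dx":-8,"dy":0,"dz":0,"spin":0},{"dx":-8,"dy":0,"dz":0,"spin":0}]' 60
python3 -c "
from h import *
go(456,306,155,0)
"
```

```text
time: 11.62
tool_pos: [595.5, 93.1, 75.4]
tcp_rot: [-2.008, 1.57, 2.705]
contact_force: [0.2, 1.0, 4.5]
grip_width: 27.4
time: 12.37
tool_pos: [596.8, 93.1, 157.1]
tcp_rot: [1.56, 1.567, -0.011]
contact_force: [1.3, 0.3, -1.5]
grip_width: 54.8
t 12.37 tcp [596.8  93.1 157.1] x [ 0.0037 -0.     -1.    ] yawY 0.000 F [ 1.3  0.3 -1.5] M [-0.01 -0.09  0.04] w 54.8 q [ 0.03  0.51  1.35 -0.    1.27  0.03]
dx 0.16 dy -14.08 dz -21.29 spin 0.000 (or -3.142)
```

```bash
python3 -m crank '[{"dx":0,"dy":-14.1,"dz":-21.3,"spin":0},{"dx":0,"dy":-14.1,"dz":-21.3,"spin":0},{"dx":0,"dy":-14.1,"dz":-21.3,"spin":0},{"dx":0,"dy":-14.1,"dz":-21.3,"spin":0},{"dx":0,"dy":-14.1,"dz":-21.3,"spin":0},{"dx":0,"dy":-14.1,"dz":-21.3,"spin":0},{"dx":0,"dy":-14.1,"dz":-21.3,"spin":0},{"dx":0,"dy":-14.1,"dz":-21.3,"spin":0},{"dx":0,"dy":-14.1,"dz":-21.3,"spin":0},{"dx":0,"dy":-14.1,"dz":-21.3,"spin":0}]' 60
python3 -c "
from h import *
go(456,306,75,0)
s=cam('scene');crop(s,320,160,160,110,5,'pics/s18.png')
t=cam('top');crop(t,150,155,180,130,4,'pics/t6.png')
"
```

```text
time: 13.2
tool_pos: [455.3, 304.9, 154.6]
tcp_rot: [-0.708, 1.569, -2.28]
contact_force: [-0.1, 0.3, -0.1]
grip_width: 55.1
t 13.20 tcp [455.3 304.9 154.6] x [-9.0e-04 -1.1e-03 -1.0e+00] yawY -0.001 F [-0.1  0.3 -0.1] M [ 0.02 -0.1   0.03] w 55.1 q [ 0.45  0.42  1.52 -0.    1.21  0.45]
dx 7.96 dy 0.07 dz -0.12 spin -0.001 (or 3.140)
```

View pics/s18.png

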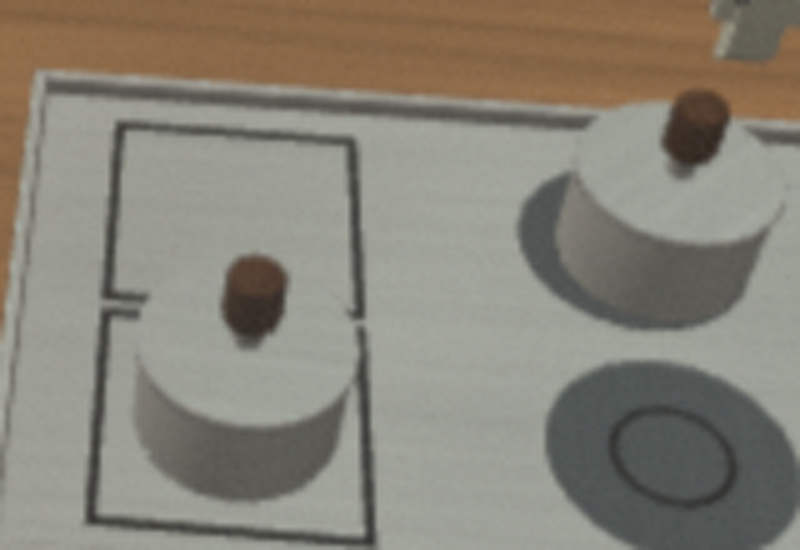

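View pics/t6.png

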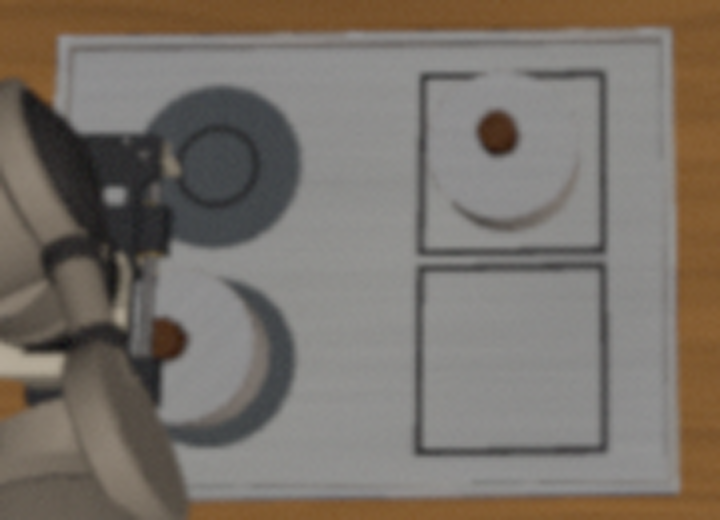

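```bash
python3 -m crank '[{"dx":3,"dy":0.05,"dz":-0.1,"spin":0},{"dx":6,"dy":0.05,"dz":-0.1,"spin":0},{"dx":8,"dy":0.05,"dz":-0.1,"spin":0},{"dx":8,"dy":0.05,"dz":-0.1,"spin":0},{"dx":8,"dy":0.05,"dz":-0.1,"spin":0}]' 60
python3 -m crank '[{"dx":0,"dy":0,"dz":0,"spin":0},{"dx":0,"dy":0,"dz":0,"spin":0},{"dx":0,"dy":0,"dz":0,"spin":0},{"dx":0,"dy":0,"dz":0,"spin":0},{"dx":0,"dy":0,"dz":0,"spin":0},{"dx":0,"dy":0,"dz":0,"spin":0},{"dx":0,"dy":0,"dz":0,"spin":0},{"dx":0,"dy":0,"dz":0,"spin":0}]' 0
python3 -c "
from h import *
np.set_printoptions(precision=1,suppress=True)
t=cam('top');s=cam('scene')
a=(150+(498.5)/4-.5,155+130.5/4-.5);b=(320+256.5/5-.5,160+272.5/5-.5)
print(tri(t,a,s,b),atz(t,*a,135),atz(s,*b,135))
go(455.5,90,75,0)
"
```

```text
time: 13.72
tool_pos: [455.5, 306.0, 74.9]
tcp_rot: [-1.037, 1.569, -2.61]
contact_force: [0.5, 0.0, -0.1]
grip_width: 55.1
time: 14.38
tool_pos: [456.0, 307.4, 76.3]
tcp_rot: [1.892, 1.569, 0.322]
contact_force: [-0.1, -1.2, 5.4]
grip_width: 27.0
(array([593.4,  93.6, 135. ]), np.float64(0.5991721423682371)) [593.4  93.3 135. ] [593.4  93.9 135. ]
t 14.48 tcp [456.  307.4  76.3] x [ 0.  0. -1.] yawY 0.000 F [-0.2 -1.2  5.5] M [-0.1 -0.1 -0.1] w 27.4 q [ 0.5  0.5  1.6 -0.   1.   0.5]
dx 0.12 dy -0.05 dz 21.74 spin 0.000 (or -3.141)
```

```bash
python3 -m crank '[{"dx":0,"dy":0,"dz":0.5,"spin":0},{"dx":0,"dy":0,"dz":1.5,"spin":0},{"dx":0,"dy":0,"dz":3,"spin":0},{"dx":0,"dy":0,"dz":4.2,"spin":0},{"dx":0,"dy":0,"dz":5.4,"spin":0},{"dx":0,"dy":0,"dz":6.6,"spin":0},{"dx":0,"dy":0,"dz":7.8,"spin":0},{"dx":0,"dy":0,"dz":9,"spin":0},{"dx":0,"dy":0,"dz":10.2,"spin":0},{"dx":0,"dy":0,"dz":11.4,"spin":0},{"dx":0,"dy":-0.05,"dz":12.6,"spin":0},{"dx":0,"dy":-0.05,"dz":13.8,"spin":0},{"dx":0,"dy":-0.05,"dz":15,"spin":0},{"dx":0,"dy":-0.05,"dz":16.2,"spin":0},{"dx":0,"dy":-0.05,"dz":17.4,"spin":0},{"dx":0,"dy":-0.05,"dz":18.6,"spin":0},{"dx":0,"dy":-0.05,"dz":19.8,"spin":0},{"dx":0,"dy":-0.05,"dz":21,"spin":0},{"dx":0,"dy":-0.05,"dz":21.6,"spin":0},{"dx":0,"dy":-0.05,"dz":21.6,"spin":0}]' 0
python3 -c "
from h import *
go(455.5,90,75,0)
s=cam('scene');crop(s,320,160,160,110,5,'pics/s19.png')
"
```

```text
time: 16.15
tool_pos: [455.5, 90.1, 76.3]
tcp_rot: [1.401, 1.569, -0.171]
contact_force: [-0.8, -3.0, 7.8]
grip_width: 27.3
t 16.15 tcp [455.5  90.1  76.3] x [ 1.9e-03 -3.0e-04 -1.0e+00] yawY -0.001 F [-0.8 -3.   7.8] M [-0.58 -0.   -0.04] w 27.3 q [ 0.03  0.37  1.85 -0.    0.92  0.03]
dx 0.13 dy -0.00 dz 0.01 spin -0.001 (or 3.141)
```

View pics/s19.png

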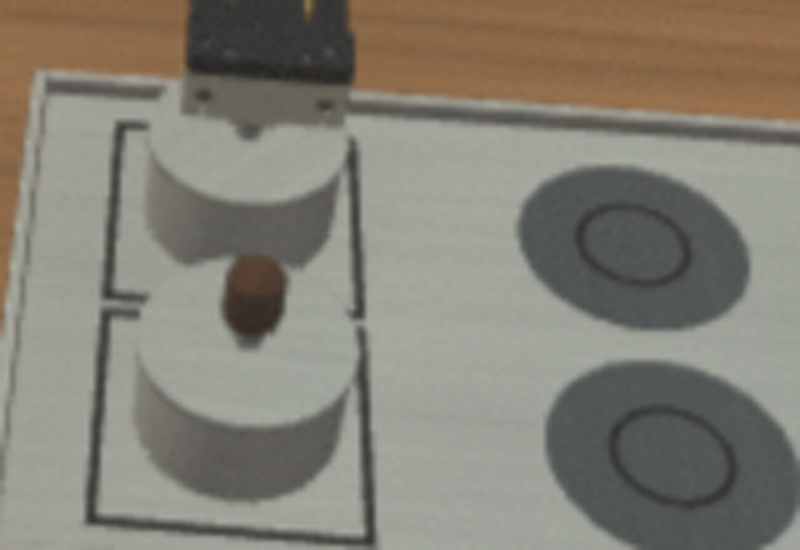

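```bash
python3 -m crank '[{"dx":0,"dy":0,"dz":0,"spin":0},{"dx":0,"dy":0,"dz":0,"spin":0},{"dx":0,"dy":0,"dz":0,"spin":0},{"dx":0,"dy":0,"dz":0,"spin":0},{"dx":0,"dy":0,"dz":0,"spin":0},{"dx":-3,"dy":0,"dz":0,"spin":0},{"dx":-6,"dy":0,"dz":0,"spin":0},{"dx":-10,"dy":0,"dz":0,"spin":0},{"dx":-10,"dy":0,"dz":0,"spin":0},{"dx":-10,"dy":0,"dz":0,"spin":0}]' 40
python3 -c "
from h import *
go(514.5,-300.3,175,-0.25)
"
```

```text
time: 17.03
tool_pos: [456.1, 91.3, 177.2]
tcp_rot: [1.588, 1.566, 0.018]
contact_force: [-0.5, -0.2, 0.1]
grip_width: 36.8
t 17.03 tcp [456.1  91.3 177.2] x [ 4.8e-03  1.0e-04 -1.0e+00] yawY 0.000 F [-0.5 -0.2  0.1] M [-0.01 -0.09 -0.02] w 36.8 q [ 0.03  0.24  1.71 -0.    1.19  0.03]
dx 0.25 dy 5.83 dz 39.16 spin 0.250 (or -2.891)
```

```bash
python3 -m crank '[{"dx":0,"dy":5.8,"dz":39.2,"spin":0.25},{"dx":0,"dy":5.8,"dz":39.2,"spin":0.25},{"dx":0,"dy":5.8,"dz":39.2,"spin":0.25},{"dx":0,"dy":5.8,"dz":39.2,"spin":0.25},{"dx":0,"dy":5.8,"dz":39.2,"spin":0.25},{"dx":0,"dy":5.8,"dz":39.2,"spin":0.25},{"dx":0,"dy":5.8,"dz":39.2,"spin":0.25},{"dx":0,"dy":5.8,"dz":39.2,"spin":0.25},{"dx":0,"dy":5.8,"dz":39.2,"spin":0.25},{"dx":0,"dy":5.8,"dz":39.2,"spin":0.25},{"dx":0,"dy":5.8,"dz":39.2,"spin":0.25},{"dx":0,"dy":5.8,"dz":39.2,"spin":0.25},{"dx":0,"dy":5.8,"dz":39.2,"spin":0.25},{"dx":0,"dy":5.8,"dz":39.2,"spin":0.25}]' 40
python3 -c "
from h import *
go(515,-300.3,80,-0.25)
t=cam('top');crop(t,150,155,180,130,4,'pics/t7.png')
s=cam('scene');crop(s,320,160,160,110,5,'pics/s20.png');crop(s,150,100,140,120,5,'pics/s21.png')
"
```

```text
time: 18.2
tool_pos: [512.6, -299.3, 174.8]
tcp_rot: [-2.102, 1.569, 2.361]
contact_force: [-1.3, 0.4, 0.2]
grip_width: 36.9
t 18.20 tcp [ 512.6 -299.3  174.8] x [-0.0012  0.0011 -1.    ] yawY -0.249 F [-1.3  0.4  0.2] M [-0.02 -0.09 -0.  ] w 36.9 q [-0.66  0.48  1.35  0.    1.31 -0.41]
dx 9.48 dy 0.27 dz 0.04 spin 0.001 (or -3.140)
```

View pics/t7.png

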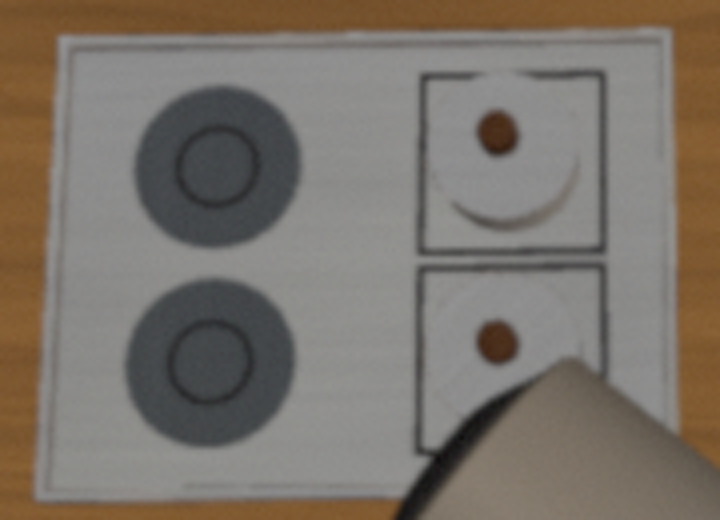

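View pics/s20.png

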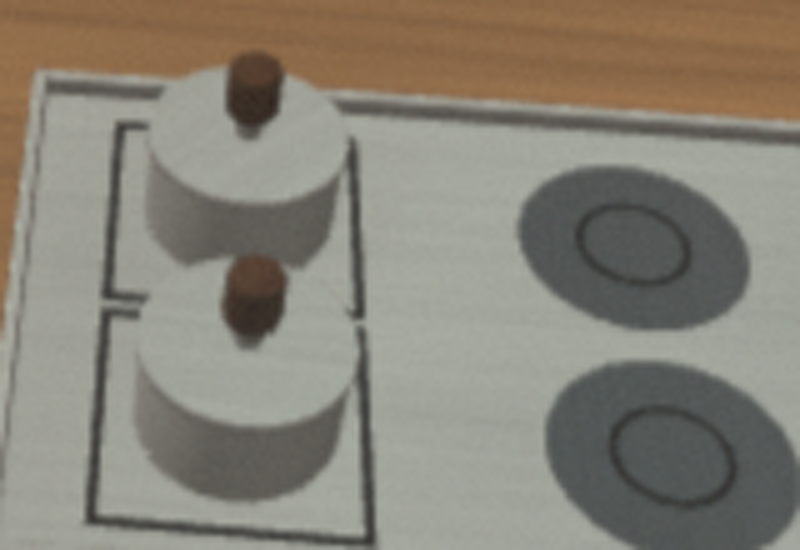

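View pics/s21.png

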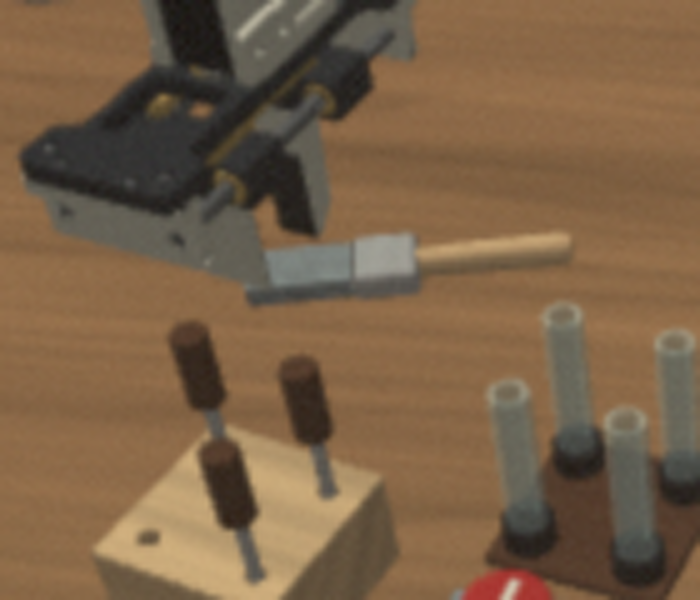

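```bash
python3 -m crank '[{"dx":3,"dy":0.25,"dz":0.05,"spin":0},{"dx":6,"dy":0.25,"dz":0.05,"spin":0},{"dx":8,"dy":0.25,"dz":0.05,"spin":0},{"dx":9.7,"dy":0.25,"dz":0.05,"spin":0},{"dx":9.7,"dy":0.25,"dz":0.05,"spin":0},{"dx":9.7,"dy":0.25,"dz":0.05,"spin":0}]' 40
python3 -m crank '[{"dx":0,"dy":0,"dz":0,"spin":0},{"dx":0,"dy":0,"dz":0,"spin":0},{"dx":0,"dy":0,"dz":0,"spin":0},{"dx":0,"dy":0,"dz":0,"spin":0},{"dx":0,"dy":0,"dz":0,"spin":0},{"dx":0,"dy":0,"dz":0,"spin":0},{"dx":0,"dy":0,"dz":0,"spin":0}]' 0
python3 -c "
from h import *
st()
s=cam('scene');crop(s,150,120,140,120,5,'pics/s22.png')
"
```

```text
time: 18.8
tool_pos: [515.0, -301.1, 78.3]
tcp_rot: [-1.956, 1.57, 2.507]
contact_force: [-0.0, -0.2, 0.8]
grip_width: 36.8
time: 19.38
tool_pos: [515.7, -302.5, 79.7]
tcp_rot: [1.136, 1.568, -0.685]
contact_force: [-0.2, 0.1, 6.0]
grip_width: 19.4
t 19.38 tcp [ 515.7 -302.5   79.7] x [ 0.0019 -0.0015 -1.    ] yawY -0.250 F [-0.2  0.1  6. ] M [0.09 0.06 0.01] w 19.4 q [-0.66  0.58  1.47 -0.    1.09 -0.41]
```

View pics/s22.png

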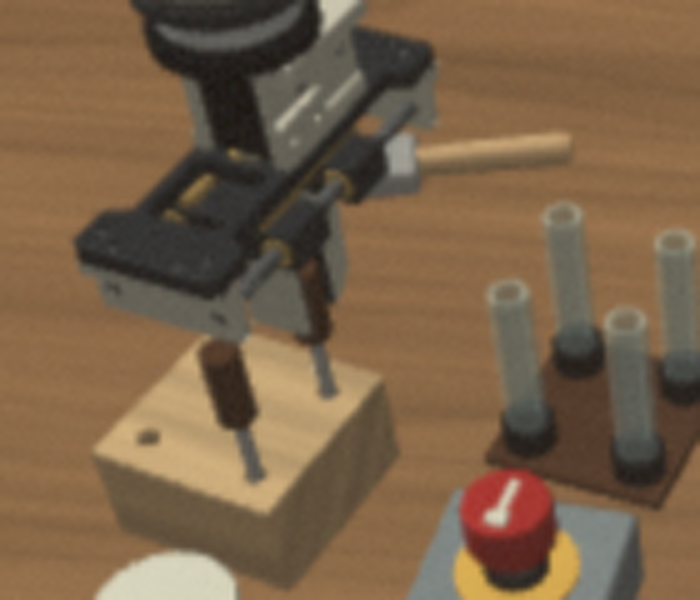

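```bash
python3 -m crank '[{"dx":-2,"dy":0,"dz":0,"spin":0},{"dx":-5,"dy":0,"dz":0,"spin":0},{"dx":-9,"dy":0,"dz":0,"spin":0},{"dx":-13,"dy":0,"dz":0,"spin":0},{"dx":-17,"dy":0,"dz":0,"spin":0},{"dx":-17,"dy":0,"dz":0,"spin":0},{"dx":-17,"dy":0,"dz":0,"spin":0}]' 0
python3 -c "
from h import *
go(439,-129.5,248,-0.25)
s=cam('scene');crop(s,150,80,140,120,5,'pics/s23.png')
"
```

```text
time: 20.02
tool_pos: [516.1, -302.7, 251.3]
tcp_rot: [1.152, 1.565, -0.669]
contact_force: [0.0, -0.4, -1.1]
grip_width: 19.3
t 20.02 tcp [ 516.1 -302.7  251.3] x [ 0.0047 -0.0037 -1.    ] yawY -0.250 F [ 0.  -0.4 -1.1] M [ 0.05 -0.08 -0.07] w 19.3 q [-0.66  0.44  1.21 -0.    1.49 -0.41]
dx 0.23 dy -11.75 dz -14.88 spin -0.000 (or 3.142)
```

View pics/s23.png

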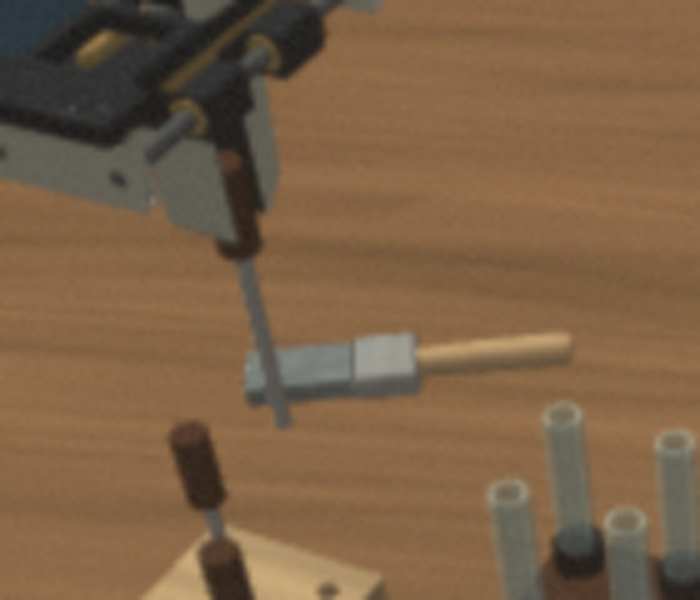

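```bash
python3 -m crank '[{"dx":0.2,"dy":-3,"dz":-3.7,"spin":0},{"dx":0.2,"dy":-6,"dz":-7.4,"spin":0},{"dx":0.2,"dy":-9,"dz":-11.2,"spin":0},{"dx":0.2,"dy":-11.75,"dz":-14.9,"spin":0},{"dx":0.2,"dy":-11.75,"dz":-14.9,"spin":0},{"dx":0.2,"dy":-11.75,"dz":-14.9,"spin":0},{"dx":0.2,"dy":-11.75,"dz":-14.9,"spin":0},{"dx":0.2,"dy":-11.75,"dz":-14.9,"spin":0}]' 0
python3 -c "
from h import *
st()
s=cam('scene');crop(s,200,80,140,120,5,'pics/s24.png')
t=cam('top');crop(t,320,170,140,120,5,'pics/t24.png')
"
```

```text
time: 20.73
tool_pos: [438.1, -129.0, 245.5]
tcp_rot: [-1.427, 1.569, 3.035]
contact_force: [0.4, 1.1, -1.1]
grip_width: 19.5
t 20.73 tcp [ 438.1 -129.   245.5] x [-1.3e-03  1.0e-04 -1.0e+00] yawY -0.250 F [ 0.4  1.1 -1.1] M [ 0.01 -0.1  -0.03] w 19.5 q [-0.45  0.18  1.6  -0.    1.37 -0.2 ]
```

View pics/s24.png

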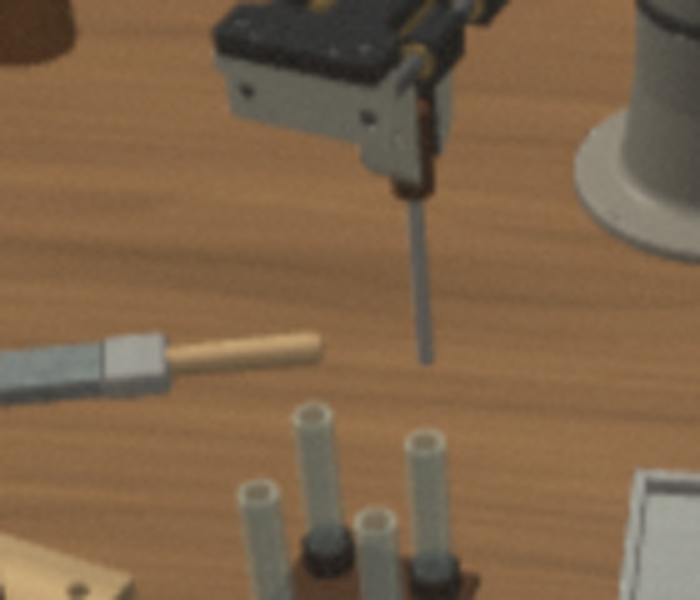

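View pics/t24.png

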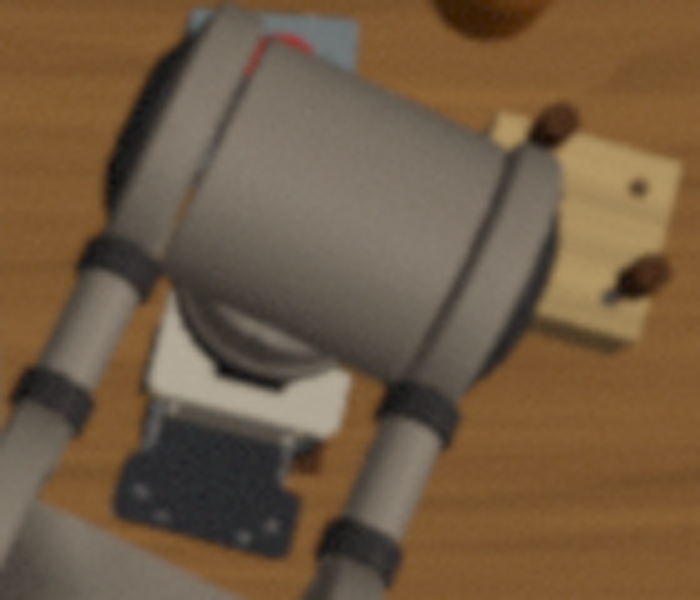

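```bash
cat >> h.py <<'E'
def rodchk(s,tip,sh,zt):
    a=atz(s,*tip,zt);b=atz(s,*sh,zt+100);print("tip",np.round(a[:2],1),"shoulder",np.round(b[:2],1))
E
python3 -c "
from h import *
s=cam('scene')
f=lambda u,v:(200+(u+.5)/5-.5,80+(v+.5)/5-.5)
rodchk(s,f(427,361),f(415,202),165.8)
print(proj(s,(439,-129.5,165.8)),f(427,361))
"
```

```text
tip [ 435.9 -126.7] shoulder [ 445.1 -125.4]
(np.float64(283.68225358724834), np.float64(152.4770814347135)) (285.0, 151.8)
```

```bash
python3 -m crank '[{"dx":1.5,"dy":0.2,"dz":0.2,"spin":0},{"dx":3,"dy":0.2,"dz":0.2,"spin":0},{"dx":4.1,"dy":0.2,"dz":0.2,"spin":0},{"dx":4.1,"dy":0.2,"dz":0.2,"spin":0},{"dx":4.1,"dy":0.2,"dz":0.2,"spin":0},{"dx":4.1,"dy":0.2,"dz":0.2,"spin":0}]' 0
python3 -c "
from h import *
st()
s=cam('scene');crop(s,262,110,50,70,10,'pics/s25.png')
"
```

```text
time: 21.38
tool_pos: [440.0, -131.6, 205.9]
tcp_rot: [1.277, 1.57, -0.544]
contact_force: [-0.2, -1.1, -0.2]
grip_width: 19.3
t 21.38 tcp [ 440.  -131.6  205.9] x [ 6.e-04 -4.e-04 -1.e+00] yawY -0.251 F [-0.2 -1.1 -0.2] M [-0.03 -0.11  0.03] w 19.3 q [-0.46  0.21  1.67 -0.    1.26 -0.21]
```

View pics/s25.png

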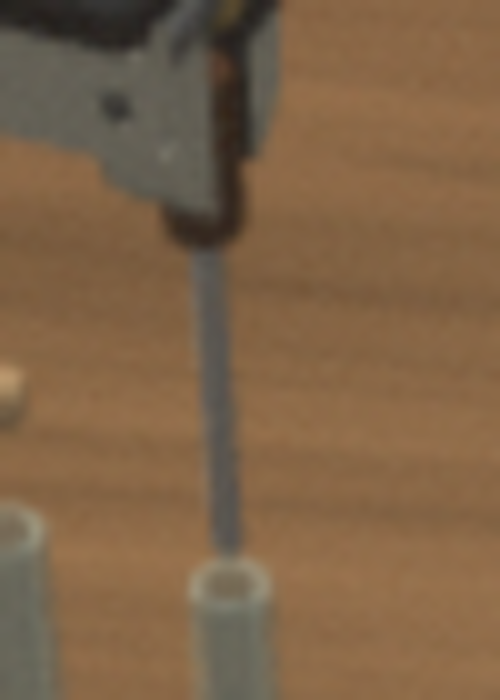

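```bash
python3 -m crank '[{"dx":1,"dy":0,"dz":0,"spin":0},{"dx":2,"dy":0,"dz":0,"spin":0},{"dx":3,"dy":0,"dz":0,"spin":0},{"dx":3,"dy":0,"dz":0,"spin":0}]' 0
python3 -c "
from h import *
st()
s=cam('scene');crop(s,262,110,50,70,10,'pics/s26.png')
"
```

```text
time: 21.77
tool_pos: [439.0, -130.8, 174.6]
tcp_rot: [-1.714, 1.569, 2.748]
contact_force: [-0.1, -1.0, -0.5]
grip_width: 19.3
t 21.77 tcp [ 439.  -130.8  174.6] x [-1.6e-03  7.0e-04 -1.0e+00] yawY -0.250 F [-0.1 -1.  -0.5] M [-0.08 -0.08  0.02] w 19.3 q [-0.46  0.24  1.72 -0.    1.18 -0.21]
```

View pics/s26.png

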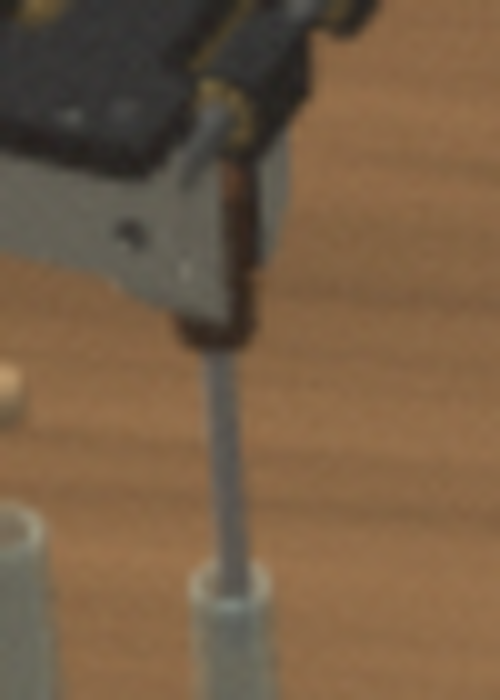

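In the tube. Continue down.

```bash
python3 -m crank '[{"dx":1.5,"dy":0,"dz":0,"spin":0},{"dx":3,"dy":0,"dz":0,"spin":0},{"dx":4.5,"dy":0,"dz":0,"spin":0},{"dx":6,"dy":0,"dz":0,"spin":0},{"dx":7,"dy":0,"dz":0,"spin":0},{"dx":7.4,"dy":0,"dz":0,"spin":0},{"dx":7.4,"dy":0,"dz":0,"spin":0}]' 0
python3 -m crank '[{"dx":0.3,"dy":0,"dz":0,"spin":0},{"dx":0.5,"dy":0,"dz":0,"spin":0},{"dx":0.5,"dy":0,"dz":0,"spin":0},{"dx":0.5,"dy":0,"dz":0,"spin":0}]' 0
python3 -c "
from h import *
st()
s=cam('scene');crop(s,252,110,70,70,10,'pics/s27.png')
"
```

```text
time: 22.4
tool_pos: [439.7, -131.1, 101.5]
tcp_rot: [-1.384, 1.571, 3.078]
contact_force: [0.6, 0.8, -0.9]
grip_width: 19.5
time: 22.73
tool_pos: [439.8, -131.1, 96.8]
tcp_rot: [1.26, 1.57, -0.56]
contact_force: [-0.6, -0.1, -0.3]
grip_width: 19.4
t 22.73 tcp [ 439.8 -131.1   96.8] x [ 7.e-04 -4.e-04 -1.e+00] yawY -0.250 F [-0.6 -0.1 -0.3] M [-0.02 -0.05 -0.02] w 19.4 q [-0.46  0.33  1.84 -0.    0.97 -0.21]
```

View pics/s27.png

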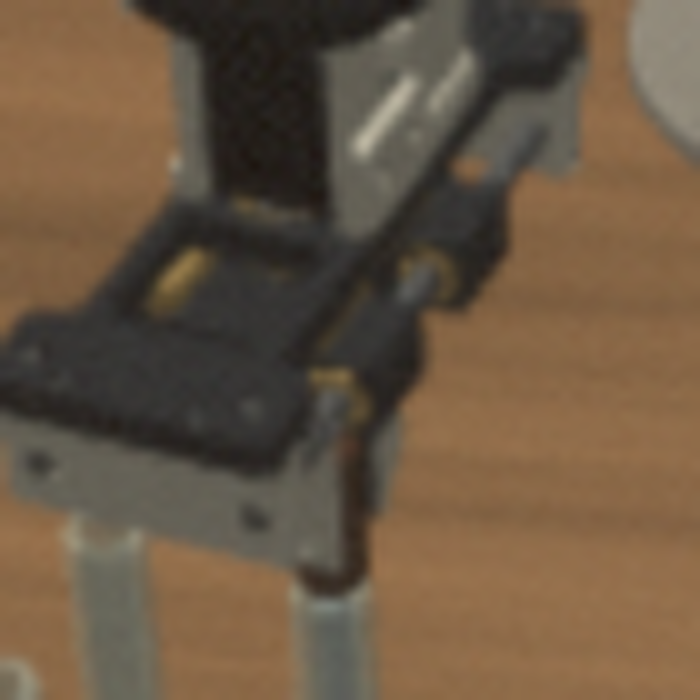

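Nearly seated; press a little further until I feel the rim.

```bash
python3 -m crank '[{"dx":0.2,"dy":0,"dz":0,"spin":0},{"dx":0.2,"dy":0,"dz":0,"spin":0},{"dx":0.2,"dy":0,"dz":0,"spin":0}]' 0
python3 -m crank '[{"dx":0.2,"dy":0,"dz":0,"spin":0},{"dx":0.2,"dy":0,"dz":0,"spin":0},{"dx":0.2,"dy":0,"dz":0,"spin":0}]' 0
```

```text
time: 23.03
tool_pos: [440.0, -131.2, 94.8]
tcp_rot: [1.319, 1.57, -0.502]
contact_force: [-0.6, 0.7, 2.7]
grip_width: 19.5
time: 23.28
tool_pos: [440.2, -131.3, 94.6]
tcp_rot: [1.286, 1.568, -0.535]
contact_force: [-6.7, 2.1, 21.5]
grip_width: 19.3
```

```bash
python3 -m crank '[{"dx":-0.2,"dy":0,"dz":0,"spin":0},{"dx":-0.2,"dy":0,"dz":0,"spin":0},{"dx":-0.2,"dy":0,"dz":0,"spin":0},{"dx":-0.2,"dy":0,"dz":0,"spin":0},{"dx":-0.2,"dy":0,"dz":0,"spin":0},{"dx":-2,"dy":0,"dz":0,"spin":0},{"dx":-5,"dy":0,"dz":0,"spin":0},{"dx":-8,"dy":0,"dz":0,"spin":0},{"dx":-9,"dy":0,"dz":0,"spin":0},{"dx":-9,"dy":0,"dz":0,"spin":0},{"dx":-9,"dy":0,"dz":0,"spin":0}]' 40
python3 -c "
from h import *
np.set_printoptions(precision=1,suppress=True)
go(497.5,-361.5,180,-0.25)
s=cam('scene');crop(s,160,140,160,110,5,'pics/s28.png')
t=cam('top');crop(t,340,170,130,100,6,'pics/t28.png')
"
```

```text
time: 24.2
tool_pos: [439.5, -131.0, 182.1]
tcp_rot: [1.131, 1.57, -0.689]
contact_force: [-0.1, 0.1, -0.2]
grip_width: 37.0
t 24.20 tcp [ 439.5 -131.   182.1] x [ 0. -0. -1.] yawY -0.250 F [-0.1  0.1 -0.2] M [ 0.1 -0.1  0. ] w 37.0 q [-0.5  0.2  1.7 -0.   1.2 -0.2]
dx 0.22 dy 11.32 dz 20.90 spin -0.000 (or 3.142)
```

View pics/s28.png

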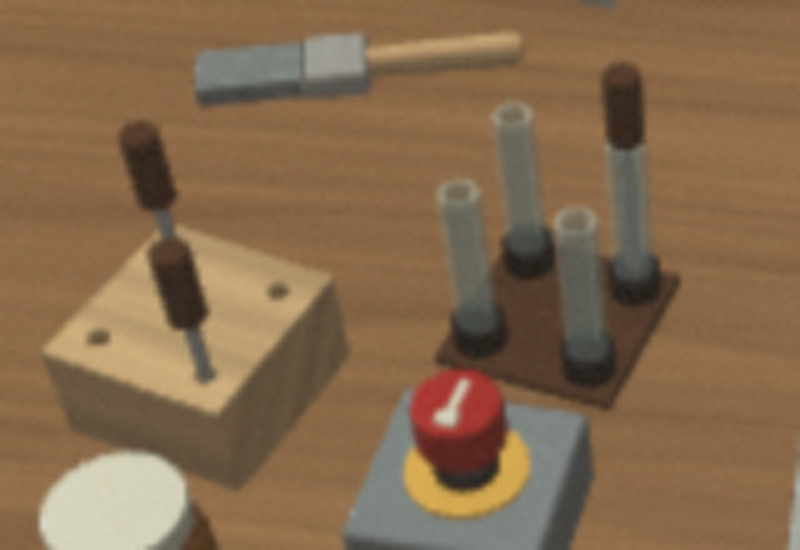

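View pics/t28.png

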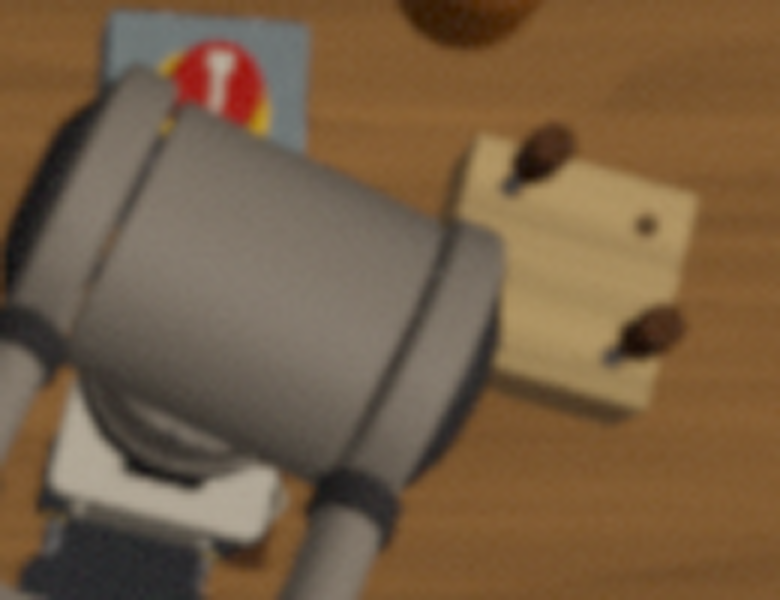

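```bash
python3 -m crank '[{"dx":0,"dy":4,"dz":7,"spin":0},{"dx":0,"dy":11.3,"dz":20.9,"spin":0},{"dx":0,"dy":11.3,"dz":20.9,"spin":0},{"dx":0,"dy":11.3,"dz":20.9,"spin":0},{"dx":0,"dy":11.3,"dz":20.9,"spin":0},{"dx":0,"dy":11.3,"dz":20.9,"spin":0},{"dx":0,"dy":11.3,"dz":20.9,"spin":0},{"dx":0,"dy":11.3,"dz":20.9,"spin":0},{"dx":0,"dy":11.3,"dz":20.9,"spin":0}]' 40
python3 -c "
from h import *
go(497.7,-361.5,78,-0.25)
s=cam('scene')
"
```

```text
time: 25.05
tool_pos: [496.7, -360.3, 180.7]
tcp_rot: [-2.162, 1.567, 2.3]
contact_force: [-0.0, 0.4, 1.0]
grip_width: 36.9
t 25.05 tcp [ 496.7 -360.3  180.7] x [-0.0023  0.0026 -1.    ] yawY -0.250 F [-0.   0.4  1. ] M [-0.05 -0.1   0.01] w 36.9 q [-0.75  0.52  1.28  0.    1.35 -0.5 ]
dx 10.27 dy 0.16 dz 0.11 spin -0.000 (or 3.141)
```

```bash
python3 -m crank '[{"dx":3,"dy":0.15,"dz":0.1,"spin":0},{"dx":6,"dy":0.15,"dz":0.1,"spin":0},{"dx":8.5,"dy":0.15,"dz":0.1,"spin":0},{"dx":10.25,"dy":0.15,"dz":0.1,"spin":0},{"dx":10.25,"dy":0.15,"dz":0.1,"spin":0},{"dx":10.25,"dy":0.15,"dz":0.1,"spin":0}]' 40
python3 -m crank '[{"dx":0,"dy":0,"dz":0,"spin":0},{"dx":0,"dy":0,"dz":0,"spin":0},{"dx":0,"dy":0,"dz":0,"spin":0},{"dx":0,"dy":0,"dz":0,"spin":0},{"dx":0,"dy":0,"dz":0,"spin":0},{"dx":0,"dy":0,"dz":0,"spin":0},{"dx":0,"dy":0,"dz":0,"spin":0}]' 0
python3 -m crank '[{"dx":-2,"dy":0,"dz":0,"spin":0},{"dx":-5,"dy":0,"dz":0,"spin":0},{"dx":-9,"dy":0,"dz":0,"spin":0},{"dx":-13,"dy":0,"dz":0,"spin":0},{"dx":-17,"dy":0,"dz":0,"spin":0},{"dx":-17,"dy":0,"dz":0,"spin":0},{"dx":-17,"dy":0,"dz":0,"spin":0}]' 0
python3 -c "
from h import *
go(426,-193.5,248,-0.25)
"
```

```text
time: 25.6
tool_pos: [498.4, -361.3, 79.8]
tcp_rot: [-2.104, 1.569, 2.36]
contact_force: [-0.6, -0.1, -0.1]
grip_width: 36.9
time: 26.18
tool_pos: [498.9, -363.4, 81.4]
tcp_rot: [0.955, 1.569, -0.866]
contact_force: [-2.0, 0.8, 6.6]
grip_width: 19.0
time: 26.77
tool_pos: [499.5, -363.7, 253.1]
tcp_rot: [1.072, 1.564, -0.749]
contact_force: [-0.2, 0.0, -0.9]
grip_width: 19.0
t 26.77 tcp [ 499.5 -363.7  253.1] x [ 0.0048 -0.0045 -1.    ] yawY -0.250 F [-0.2  0.  -0.9] M [-0.05 -0.08  0.01] w 19.0 q [-0.75  0.48  1.14  0.    1.51 -0.5 ]
dx 0.40 dy -11.34 dz -14.67 spin -0.000 (or 3.142)
```

```bash
python3 -m crank '[{"dx":0.3,"dy":-3,"dz":-3.7,"spin":0},{"dx":0.3,"dy":-6,"dz":-7.5,"spin":0},{"dx":0.3,"dy":-9,"dz":-11.5,"spin":0},{"dx":0.3,"dy":-11.3,"dz":-14.7,"spin":0},{"dx":0.3,"dy":-11.3,"dz":-14.7,"spin":0},{"dx":0.3,"dy":-11.3,"dz":-14.7,"spin":0},{"dx":1.3,"dy":-11.3,"dz":-14.7,"spin":0},{"dx":2.6,"dy":-11.3,"dz":-14.7,"spin":0},{"dx":4.2,"dy":-11.3,"dz":-14.7,"spin":0},{"dx":4.2,"dy":-11.3,"dz":-14.7,"spin":0},{"dx":4.2,"dy":-11.3,"dz":-14.7,"spin":0}]' 0
python3 -c "
from h import *
st()
s=cam('scene');crop(s,240,105,50,70,10,'pics/s29.png')
"
```

```text
time: 27.68
tool_pos: [424.9, -192.5, 206.7]
tcp_rot: [-1.857, 1.568, 2.605]
contact_force: [0.3, -0.4, -0.1]
grip_width: 19.0
t 27.68 tcp [ 424.9 -192.5  206.7] x [-0.0027  0.0016 -1.    ] yawY -0.250 F [ 0.3 -0.4 -0.1] M [-0.02 -0.05  0.08] w 19.0 q [-0.59  0.22  1.65 -0.    1.27 -0.34]
```

View pics/s29.png

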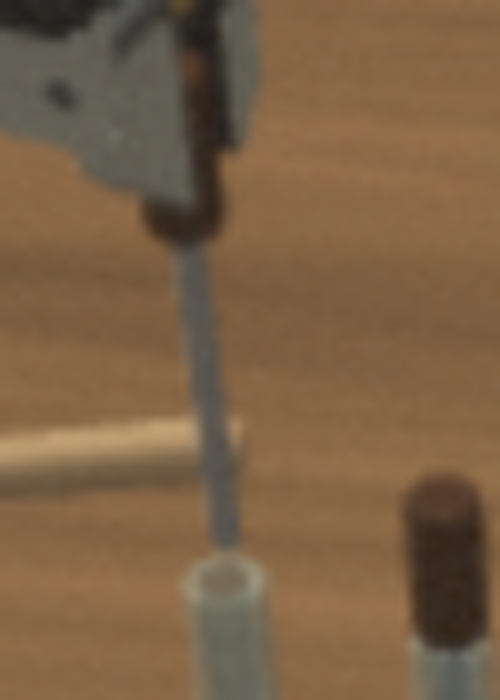

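```bash
python3 -m crank '[{"dx":1,"dy":0,"dz":0,"spin":0},{"dx":2,"dy":0,"dz":0,"spin":0},{"dx":3.5,"dy":0,"dz":0,"spin":0},{"dx":3.5,"dy":0,"dz":0,"spin":0},{"dx":3.5,"dy":0,"dz":0,"spin":0}]' 0
python3 -c "
from h import *
go(426,-191.5,120,-.25)
s=cam('scene');crop(s,240,105,50,70,10,'pics/s30.png')
"
```

```text
time: 28.15
tool_pos: [425.6, -192.7, 173.2]
tcp_rot: [-1.814, 1.571, 2.648]
contact_force: [0.8, -0.4, -0.5]
grip_width: 19.2
t 28.15 tcp [ 425.6 -192.7  173.2] x [-2.e-04  1.e-04 -1.e+00] yawY -0.250 F [ 0.8 -0.4 -0.5] M [-0.04 -0.07  0.03] w 19.2 q [-0.59  0.25  1.7  -0.    1.18 -0.34]
dx 5.32 dy 0.01 dz -0.12 spin -0.000 (or 3.141)
```

View pics/s30.png

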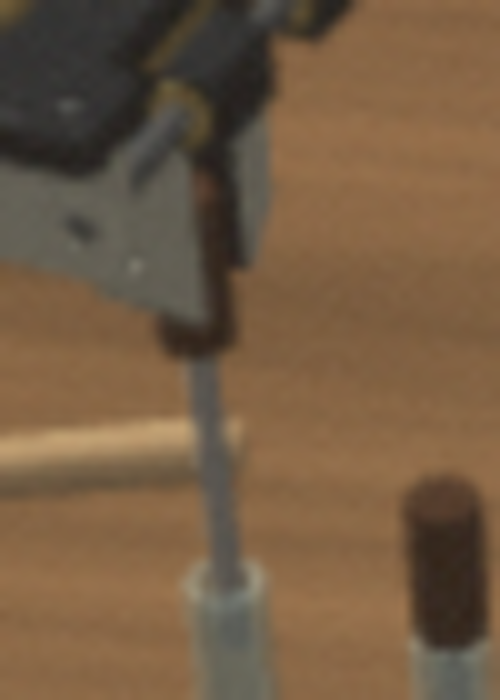

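```bash
python3 -m crank '[{"dx":1.5,"dy":0,"dz":-0.05,"spin":0},{"dx":3,"dy":0,"dz":-0.1,"spin":0},{"dx":4.5,"dy":0,"dz":-0.15,"spin":0},{"dx":5.5,"dy":0,"dz":-0.15,"spin":0},{"dx":6.5,"dy":0,"dz":-0.2,"spin":0},{"dx":7.3,"dy":0,"dz":-0.2,"spin":0},{"dx":7.3,"dy":0,"dz":-0.2,"spin":0}]' 0
python3 -m crank '[{"dx":0.2,"dy":0,"dz":0,"spin":0},{"dx":0.4,"dy":0,"dz":0,"spin":0},{"dx":0.4,"dy":0,"dz":0,"spin":0},{"dx":0.4,"dy":0,"dz":0,"spin":0}]' 0
python3 -m crank '[{"dx":0.2,"dy":0,"dz":0,"spin":0},{"dx":0.2,"dy":0,"dz":0,"spin":0},{"dx":0.2,"dy":0,"dz":0,"spin":0}]' 0
```

```text
time: 28.78
tool_pos: [426.0, -190.6, 99.5]
tcp_rot: [-1.545, 1.57, 2.917]
contact_force: [0.2, 0.2, -0.9]
grip_width: 19.3
time: 29.12
tool_pos: [426.5, -190.8, 96.6]
tcp_rot: [1.218, 1.569, -0.603]
contact_force: [0.7, -0.4, 2.2]
grip_width: 19.5
time: 29.37
tool_pos: [426.6, -191.0, 96.3]
tcp_rot: [1.121, 1.568, -0.7]
contact_force: [-5.5, 2.7, 20.1]
grip_width: 19.3
```

```bash
python3 -m crank '[{"dx":-0.2,"dy":0,"dz":0,"spin":0},{"dx":-0.2,"dy":0,"dz":0,"spin":0},{"dx":-0.2,"dy":0,"dz":0,"spin":0},{"dx":-0.2,"dy":0,"dz":0,"spin":0},{"dx":-0.2,"dy":0,"dz":0,"spin":0},{"dx":-2,"dy":0,"dz":0,"spin":0},{"dx":-5,"dy":0,"dz":0,"spin":0},{"dx":-8,"dy":0,"dz":0,"spin":0},{"dx":-9,"dy":0,"dz":0,"spin":0},{"dx":-9,"dy":0,"dz":0,"spin":0},{"dx":-9,"dy":0,"dz":0,"spin":0}]' 40
python3 -c "
from h import *
go(576.3,-317.8,180,-0.25)
"
```

```text
time: 30.28
tool_pos: [425.9, -190.4, 183.6]
tcp_rot: [1.068, 1.571, -0.753]
contact_force: [-0.2, -0.4, -1.3]
grip_width: 36.9
t 30.28 tcp [ 425.9 -190.4  183.6] x [ 2.e-04 -2.e-04 -1.e+00] yawY -0.250 F [-0.2 -0.4 -1.3] M [-0.03 -0.08  0.03] w 36.9 q [-0.58  0.24  1.69 -0.    1.21 -0.33]
dx 0.37 dy 17.73 dz 8.62 spin -0.000 (or 3.142)
```

```bash
python3 -m crank '[{"dx":0,"dy":6,"dz":3,"spin":0},{"dx":0,"dy":17.7,"dz":8.6,"spin":0},{"dx":0,"dy":17.7,"dz":8.6,"spin":0},{"dx":0,"dy":17.7,"dz":8.6,"spin":0},{"dx":0,"dy":17.7,"dz":8.6,"spin":0},{"dx":0,"dy":17.7,"dz":8.6,"spin":0},{"dx":0,"dy":17.7,"dz":8.6,"spin":0},{"dx":0,"dy":17.7,"dz":8.6,"spin":0}]' 40
python3 -c "
from h import *
go(576.3,-317.8,78,-0.25)
s=cam('scene');crop(s,160,140,160,110,5,'pics/s31.png')
"
```

```text
time: 30.95
tool_pos: [575.1, -316.8, 181.7]
tcp_rot: [-1.955, 1.567, 2.507]
contact_force: [-0.2, 0.8, 0.6]
grip_width: 36.5
t 30.95 tcp [ 575.1 -316.8  181.7] x [-0.0034  0.0025 -1.    ] yawY -0.250 F [-0.2  0.8  0.6] M [-0.   -0.06 -0.01] w 36.5 q [-0.62  0.6   1.13  0.    1.42 -0.37]
dx 10.37 dy 0.18 dz 0.09 spin 0.000 (or -3.142)
```

View pics/s31.png

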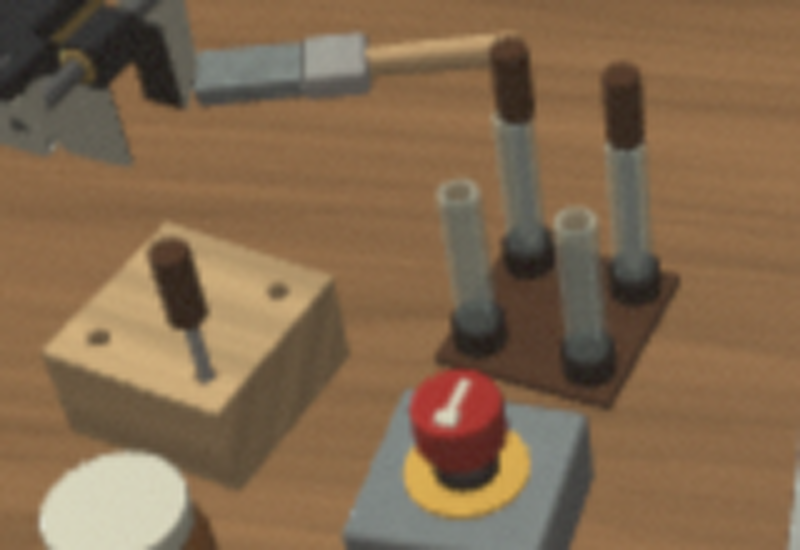

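```bash
python3 -m crank '[{"dx":3,"dy":0.15,"dz":0.1,"spin":0},{"dx":6,"dy":0.15,"dz":0.1,"spin":0},{"dx":8.5,"dy":0.15,"dz":0.1,"spin":0},{"dx":10.3,"dy":0.15,"dz":0.1,"spin":0},{"dx":10.3,"dy":0.15,"dz":0.1,"spin":0},{"dx":10.3,"dy":0.15,"dz":0.1,"spin":0}]' 40
python3 -m crank '[{"dx":0,"dy":0,"dz":0,"spin":0},{"dx":0,"dy":0,"dz":0,"spin":0},{"dx":0,"dy":0,"dz":0,"spin":0},{"dx":0,"dy":0,"dz":0,"spin":0},{"dx":0,"dy":0,"dz":0,"spin":0},{"dx":0,"dy":0,"dz":0,"spin":0},{"dx":0,"dy":0,"dz":0,"spin":0}]' 0
python3 -m crank '[{"dx":-2,"dy":0,"dz":0,"spin":0},{"dx":-5,"dy":0,"dz":0,"spin":0},{"dx":-9,"dy":0,"dz":0,"spin":0},{"dx":-13,"dy":0,"dz":0,"spin":0},{"dx":-17,"dy":0,"dz":0,"spin":0},{"dx":-17,"dy":0,"dz":0,"spin":0},{"dx":-17,"dy":0,"dz":0,"spin":0}]' 0
python3 -c "
from h import *
go(488,-206.5,248,-0.25)
"
```

```text
time: 31.5
tool_pos: [576.6, -318.0, 81.0]
tcp_rot: [-1.908, 1.569, 2.555]
contact_force: [0.2, -1.0, 0.5]
grip_width: 37.0
time: 32.08
tool_pos: [577.9, -319.5, 82.6]
tcp_rot: [1.132, 1.568, -0.689]
contact_force: [-0.0, -0.4, 6.5]
grip_width: 19.3
time: 32.67
tool_pos: [578.4, -319.6, 254.3]
tcp_rot: [1.197, 1.564, -0.623]
contact_force: [0.2, 0.1, -0.9]
grip_width: 19.3
t 32.67 tcp [ 578.4 -319.6  254.3] x [ 0.0055 -0.0039 -1.    ] yawY -0.250 F [ 0.2  0.1 -0.9] M [-0.03 -0.02  0.04] w 19.3 q [-0.62  0.57  0.99 -0.    1.58 -0.37]
dx 0.54 dy -11.56 dz -8.73 spin 0.000 (or -3.142)
```

```bash
python3 -m crank '[{"dx":0.3,"dy":-3,"dz":-2.2,"spin":0},{"dx":0.3,"dy":-6,"dz":-4.5,"spin":0},{"dx":0.3,"dy":-9,"dz":-6.8,"spin":0},{"dx":0.3,"dy":-11.55,"dz":-8.75,"spin":0},{"dx":0.3,"dy":-11.55,"dz":-8.75,"spin":0},{"dx":0.3,"dy":-11.55,"dz":-8.75,"spin":0},{"dx":1.3,"dy":-11.55,"dz":-8.75,"spin":0},{"dx":2.6,"dy":-11.55,"dz":-8.75,"spin":0},{"dx":4.3,"dy":-11.55,"dz":-8.75,"spin":0},{"dx":4.3,"dy":-11.55,"dz":-8.75,"spin":0},{"dx":4.3,"dy":-11.55,"dz":-8.75,"spin":0},{"dx":4.3,"dy":-11.55,"dz":-8.75,"spin":0}]' 0
python3 -c "
from h import *
st()
s=cam('scene');crop(s,228,120,50,70,10,'pics/s32.png')
"
```

```text
time: 33.67
tool_pos: [487.6, -206.3, 207.8]
tcp_rot: [-1.34, 1.571, 3.122]
contact_force: [0.6, -0.0, -0.1]
grip_width: 19.2
t 33.67 tcp [ 487.6 -206.3  207.8] x [-2.e-04  0.e+00 -1.e+00] yawY -0.251 F [ 0.6 -0.  -0.1] M [-0.01 -0.05  0.03] w 19.2 q [-0.54  0.34  1.48 -0.    1.32 -0.29]
```

View pics/s32.png

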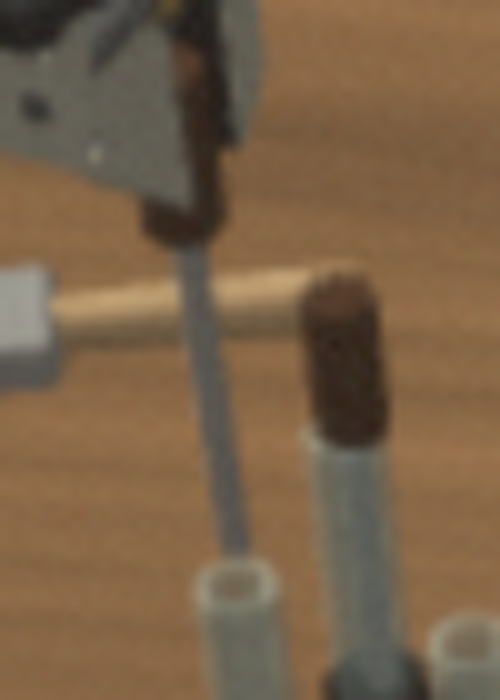

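```bash
python3 -m crank '[{"dx":1,"dy":0,"dz":0,"spin":0},{"dx":2,"dy":0,"dz":0,"spin":0},{"dx":3.5,"dy":0,"dz":-0.05,"spin":0},{"dx":3.5,"dy":0,"dz":-0.05,"spin":0},{"dx":3.5,"dy":0,"dz":-0.05,"spin":0}]' 0
python3 -c "
from h import *
st()
s=cam('scene');crop(s,228,120,50,70,10,'pics/s33.png')
"
```

```text
time: 34.13
tool_pos: [487.1, -205.0, 172.2]
tcp_rot: [-1.876, 1.57, 2.586]
contact_force: [1.4, -0.3, 0.2]
grip_width: 19.4
t 34.13 tcp [ 487.1 -205.   172.2] x [-8.e-04  5.e-04 -1.e+00] yawY -0.250 F [ 1.4 -0.3  0.2] M [-0.13 -0.27 -0.02] w 19.4 q [-0.54  0.37  1.55  0.    1.23 -0.29]
```

View pics/s33.png

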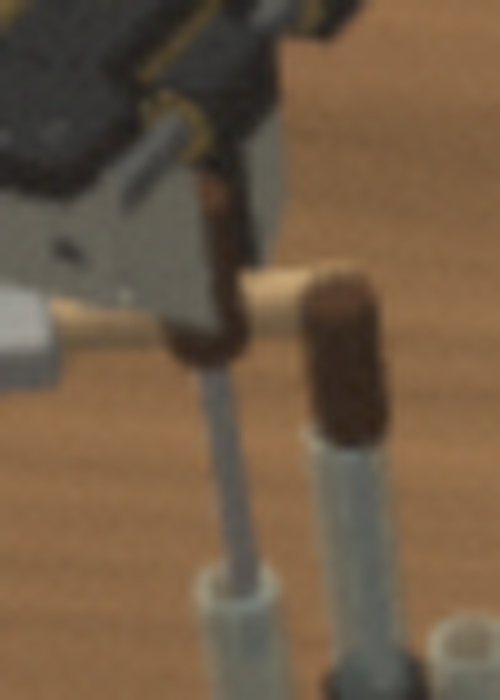

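```bash
python3 -m crank '[{"dx":0,"dy":0.15,"dz":0,"spin":0},{"dx":1,"dy":0.15,"dz":0,"spin":0},{"dx":2,"dy":0.15,"dz":0,"spin":0},{"dx":2,"dy":0.15,"dz":0,"spin":0}]' 0
python3 -c "
from h import *
st()
s=cam('scene');crop(s,228,120,50,70,10,'pics/s34.png')
"
```

```text
time: 34.52
tool_pos: [487.5, -204.8, 150.6]
tcp_rot: [-1.828, 1.567, 2.634]
contact_force: [0.3, -0.0, -1.5]
grip_width: 19.6
t 34.52 tcp [ 487.5 -204.8  150.6] x [-0.0032  0.0018 -1.    ] yawY -0.250 F [ 0.3 -0.  -1.5] M [-0.15 -0.15 -0.01] w 19.6 q [-0.54  0.39  1.57 -0.    1.18 -0.29]
```

View pics/s34.png

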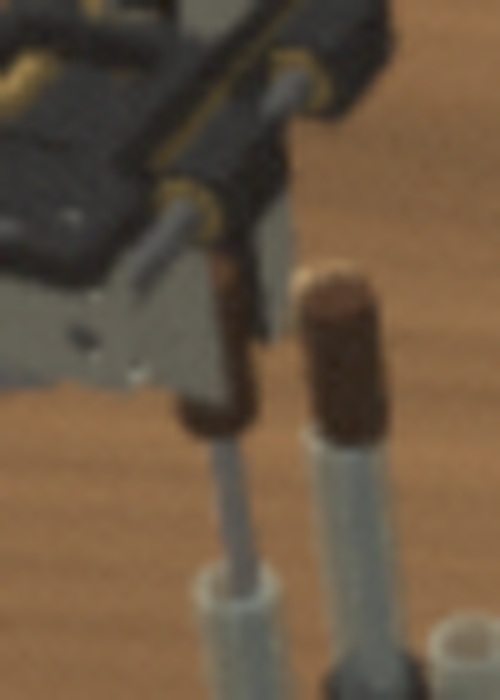

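```bash
python3 -m crank '[{"dx":1,"dy":0,"dz":0,"spin":0},{"dx":2,"dy":0,"dz":0,"spin":0},{"dx":3,"dy":0,"dz":0,"spin":0},{"dx":3,"dy":0,"dz":0,"spin":0}]' 0
python3 -m crank '[{"dx":1,"dy":0,"dz":0,"spin":0},{"dx":2,"dy":0,"dz":0,"spin":0},{"dx":2,"dy":0,"dz":0,"spin":0}]' 0
python3 -m crank '[{"dx":0.2,"dy":0,"dz":0,"spin":0},{"dx":0.2,"dy":0,"dz":0,"spin":0},{"dx":0.2,"dy":0,"dz":0,"spin":0}]' 0
python3 -c "
from h import *
st()
s=cam('scene');crop(s,228,120,50,70,10,'pics/s35.png')
"
```

```text
time: 34.9
tool_pos: [487.5, -204.8, 120.3]
tcp_rot: [-1.836, 1.567, 2.626]
contact_force: [-0.2, -0.1, -1.2]
grip_width: 19.3
time: 35.15
tool_pos: [487.6, -204.9, 100.7]
tcp_rot: [-1.83, 1.567, 2.632]
contact_force: [-0.0, -0.3, -1.2]
grip_width: 18.9
time: 35.4
tool_pos: [488.9, -205.6, 101.2]
tcp_rot: [1.152, 1.57, -0.669]
contact_force: [-0.2, 0.6, -0.3]
grip_width: 19.3
t 35.40 tcp [ 488.9 -205.6  101.2] x [ 4.e-04 -3.e-04 -1.e+00] yawY -0.250 F [-0.2  0.6 -0.3] M [-0.03 -0.06 -0.03] w 19.3 q [-0.54  0.44  1.64 -0.    1.06 -0.29]
```

View pics/s35.png

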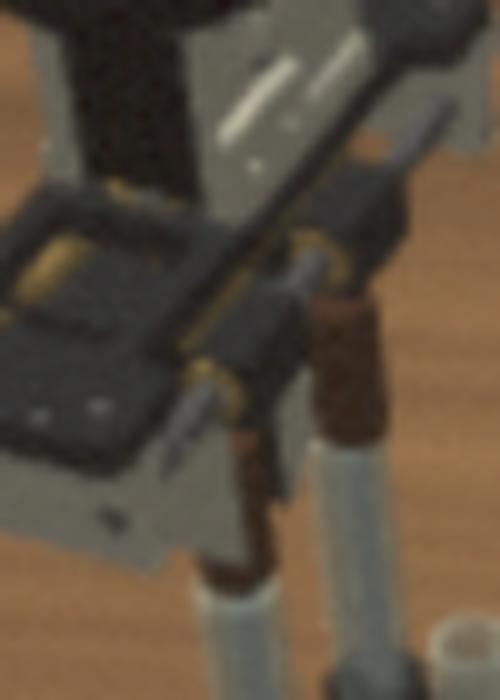

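```bash
python3 -m crank '[{"dx":0.2,"dy":0,"dz":0,"spin":0},{"dx":0.3,"dy":0,"dz":0,"spin":0},{"dx":0.3,"dy":0,"dz":0,"spin":0},{"dx":0.3,"dy":0,"dz":0,"spin":0}]' 0
python3 -m crank '[{"dx":0.2,"dy":0,"dz":0,"spin":0},{"dx":0.2,"dy":0,"dz":0,"spin":0},{"dx":0.2,"dy":0,"dz":0,"spin":0}]' 0
```

```text
time: 35.78
tool_pos: [488.7, -205.5, 97.9]
tcp_rot: [0.315, 1.571, -1.506]
contact_force: [-0.5, 0.1, -0.6]
grip_width: 19.3
time: 36.03
tool_pos: [488.9, -205.6, 97.6]
tcp_rot: [1.138, 1.569, -0.683]
contact_force: [-3.3, 2.3, 12.7]
grip_width: 19.1
```

Seated. I'll release, back off, and check both views before the knob.

```bash
python3 -m crank '[{"dx":-0.1,"dy":0,"dz":0,"spin":0},{"dx":-0.1,"dy":0,"dz":0,"spin":0},{"dx":-0.1,"dy":0,"dz":0,"spin":0},{"dx":-0.1,"dy":0,"dz":0,"spin":0},{"dx":-0.1,"dy":0,"dz":0,"spin":0},{"dx":-2,"dy":0,"dz":0,"spin":0},{"dx":-5,"dy":0,"dz":0,"spin":0},{"dx":-8,"dy":0,"dz":0,"spin":0},{"dx":-9,"dy":0,"dz":0,"spin":0},{"dx":-9,"dy":0,"dz":0,"spin":0}]' 40
python3 -c "
from h import *
go(614,-179,180,-1.2)
"
```

```text
time: 36.87
tool_pos: [490.1, -206.3, 188.5]
tcp_rot: [1.271, 1.565, -0.55]
contact_force: [-0.3, -0.5, 0.1]
grip_width: 36.7
t 36.87 tcp [ 490.1 -206.3  188.5] x [ 0.0049 -0.003  -1.    ] yawY -0.250 F [-0.3 -0.5  0.1] M [-0.01 -0.09 -0.06] w 36.7 q [-0.54  0.35  1.52 -0.    1.27 -0.29]
dx 0.91 dy 11.32 dz -5.71 spin 0.950 (or -2.191)
```

```bash
python3 -m crank '[{"dx":0,"dy":3,"dz":-1.5,"spin":0},{"dx":0,"dy":6,"dz":-3,"spin":0},{"dx":0,"dy":9,"dz":-4.5,"spin":0},{"dx":0,"dy":11.3,"dz":-5.7,"spin":0},{"dx":0,"dy":11.3,"dz":-5.7,"spin":0},{"dx":0,"dy":11.3,"dz":-5.7,"spin":0},{"dx":0,"dy":11.3,"dz":-5.7,"spin":0}]' 80
python3 -c "
from h import *
go(614,-179,42,-.25)
t=cam('top');crop(t,150,155,180,130,4,'pics/t36.png')
s=cam('scene');cv2.imwrite('pics/s36.png',s['frame']);crop(s,160,140,160,110,5,'pics/s36b.png')
"
```

```text
time: 37.45
tool_pos: [611.1, -178.0, 184.0]
tcp_rot: [-1.614, 1.567, 2.849]
contact_force: [-0.2, -0.4, -0.0]
grip_width: 72.7
t 37.45 tcp [ 611.1 -178.   184. ] x [-0.0033  0.001  -1.    ] yawY -0.250 F [-0.2 -0.4 -0. ] M [-0.02 -0.05  0.01] w 72.7 q [-0.4   0.56  1.2  -0.    1.39 -0.15]
dx 14.20 dy 0.36 dz 0.03 spin 0.000 (or -3.141)
```

View pics/t36.png

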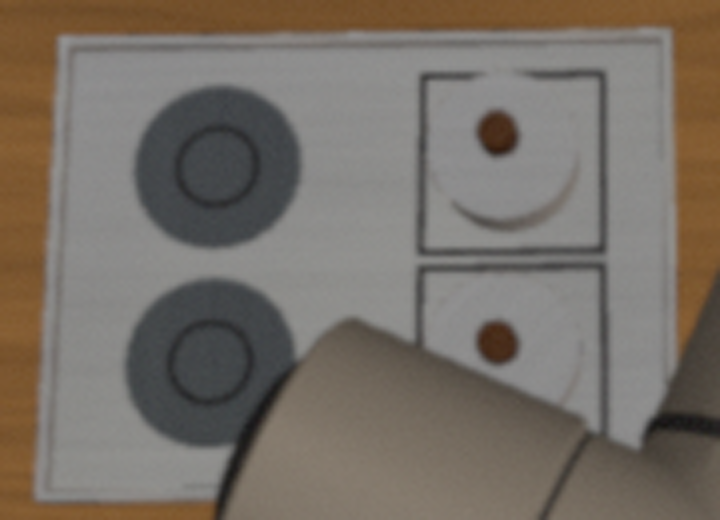

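View pics/s36.png

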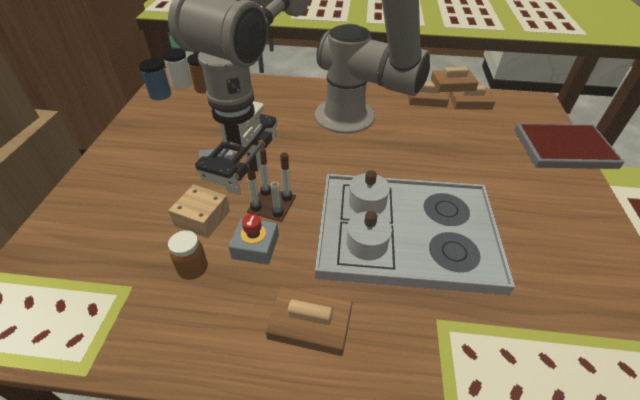

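View pics/s36b.png

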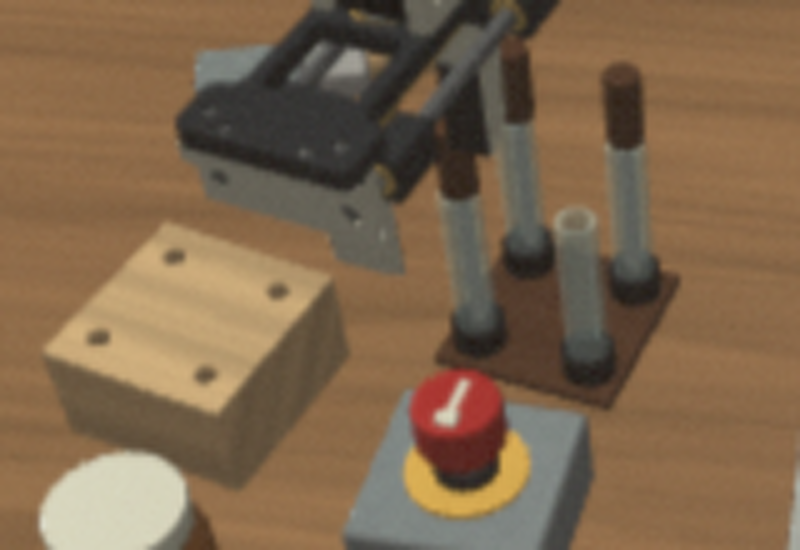

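```bash
python3 -m crank '[{"dx":3,"dy":0.3,"dz":0,"spin":0},{"dx":6,"dy":0.3,"dz":0,"spin":0},{"dx":9,"dy":0.3,"dz":0,"spin":0},{"dx":11,"dy":0.3,"dz":0,"spin":0},{"dx":12.5,"dy":0.3,"dz":0,"spin":0},{"dx":14,"dy":0.3,"dz":0,"spin":0},{"dx":14,"dy":0.3,"dz":0,"spin":0},{"dx":14,"dy":0.3,"dz":0,"spin":0}]' 80
python3 -c "
from h import *
go(614,-179,42,-.25)
s=cam('scene');cv2.imwrite('pics/s37.png',s['frame']);crop(s,180,130,130,100,6,'pics/s37b.png')
t=cam('top');crop(t,150,155,180,130,4,'pics/t37.png')
"
```

```text
time: 38.22
tool_pos: [614.2, -179.2, 45.8]
tcp_rot: [-1.622, 1.569, 2.839]
contact_force: [0.2, -0.1, 0.2]
grip_width: 73.3
t 38.22 tcp [ 614.2 -179.2   45.8] x [-1.3e-03  4.0e-04 -1.0e+00] yawY -0.251 F [ 0.2 -0.1  0.2] M [-0.04 -0.07  0.01] w 73.3 q [-0.4   0.69  1.36 -0.    1.09 -0.15]
dx 0.38 dy -0.03 dz -0.02 spin -0.001 (or 3.141)
```

View pics/s37b.png

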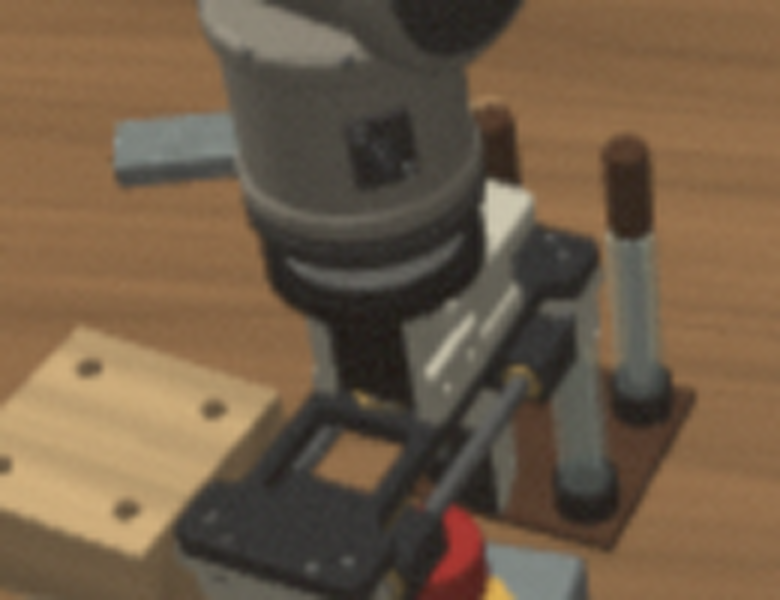

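View pics/s37.png

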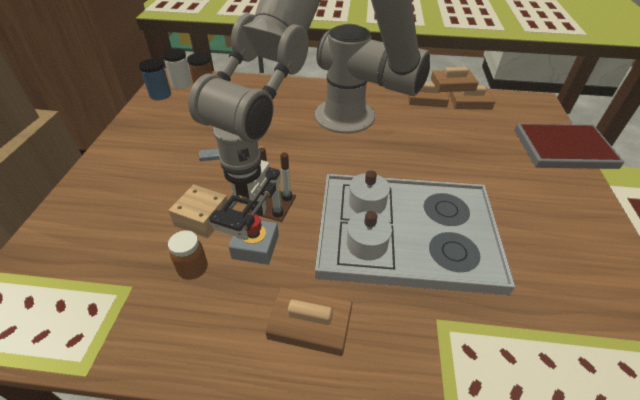

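```bash
python3 -m crank '[{"dx":0.4,"dy":0,"dz":0,"spin":0},{"dx":0.4,"dy":0,"dz":0,"spin":0}]' 80
python3 -m crank '[{"dx":0,"dy":0,"dz":0,"spin":0},{"dx":0,"dy":0,"dz":0,"spin":0},{"dx":0,"dy":0,"dz":0,"spin":0},{"dx":0,"dy":0,"dz":0,"spin":0},{"dx":0,"dy":0,"dz":0,"spin":0},{"dx":0,"dy":0,"dz":0,"spin":0},{"dx":0,"dy":0,"dz":0,"spin":0},{"dx":0,"dy":0,"dz":0,"spin":0}]' 0
python3 -c "
from h import *
st()"
```

```text
time: 38.48
tool_pos: [615.4, -179.1, 42.5]
tcp_rot: [1.346, 1.57, -0.475]
contact_force: [-0.4, 0.3, 0.4]
grip_width: 73.6
time: 39.15
tool_pos: [614.6, -178.8, 41.8]
tcp_rot: [-1.563, 1.569, 2.899]
contact_force: [-4.4, 0.9, -0.2]
grip_width: 43.4
t 39.15 tcp [ 614.6 -178.8   41.8] x [-1.3e-03  3.0e-04 -1.0e+00] yawY -0.250 F [-4.4  0.9 -0.2] M [ 0.07  0.48 -0.01] w 43.4 q [-0.4   0.69  1.37 -0.    1.09 -0.15]
```

```bash
python3 -m crank '[{"dx":0,"dy":0,"dz":0,"spin":0.06},{"dx":0,"dy":0,"dz":0,"spin":0.12},{"dx":0,"dy":0,"dz":0,"spin":0.18},{"dx":0,"dy":0,"dz":0,"spin":0.24},{"dx":0,"dy":0,"dz":0,"spin":0.3},{"dx":0,"dy":0,"dz":0,"spin":0.36},{"dx":0,"dy":0,"dz":0,"spin":0.42},{"dx":0,"dy":0,"dz":0,"spin":0.48},{"dx":0,"dy":0,"dz":0,"spin":0.54},{"dx":0,"dy":0,"dz":0,"spin":0.6},{"dx":0,"dy":0,"dz":0,"spin":0.66},{"dx":0,"dy":0,"dz":0,"spin":0.72},{"dx":0,"dy":0,"dz":0,"spin":0.78},{"dx":0,"dy":0,"dz":0,"spin":0.8},{"dx":0,"dy":0,"dz":0,"spin":0.8}]' 0
python3 -c "
from h import *
st()
s=cam('scene');crop(s,200,150,120,100,6,'pics/s38.png')
t=cam('top');crop(t,150,155,180,130,4,'pics/t38.png')"
```

```text
time: 40.4
tool_pos: [615.0, -179.2, 41.9]
tcp_rot: [0.433, 1.57, -2.187]
contact_force: [-3.3, -0.8, 0.7]
grip_width: 43.2
t 40.40 tcp [ 615.  -179.2   41.9] x [-3.e-04 -4.e-04 -1.e+00] yawY -1.050 F [-3.3 -0.8  0.7] M [-0.25  0.47 -0.02] w 43.2 q [-0.4   0.69  1.37 -0.    1.08  0.65]
```

View pics/s38.png

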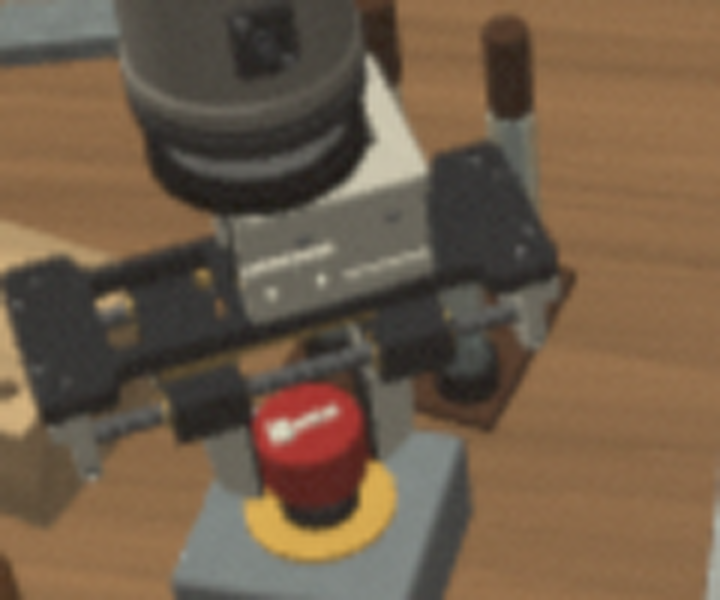

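```bash
for i in 1; do python3 -m crank '[{"dx":0,"dy":0,"dz":0,"spin":0.05},{"dx":0,"dy":0,"dz":0,"spin":0.1},{"dx":0,"dy":0,"dz":0,"spin":0.1}]' 0; python3 -c "
from h import *
st()"; done
python3 -m crank '[{"dx":0,"dy":0,"dz":0,"spin":0.05},{"dx":0,"dy":0,"dz":0,"spin":0.1},{"dx":0,"dy":0,"dz":0,"spin":0.1}]' 0; python3 -c "
from h import *
st()"
```

```text
time: 40.75
tool_pos: [615.1, -179.2, 41.9]
tcp_rot: [0.711, 1.57, -2.01]
contact_force: [-3.6, -2.8, 1.4]
grip_width: 43.5
t 40.75 tcp [ 615.1 -179.2   41.9] x [-2.e-04 -5.e-04 -1.e+00] yawY -1.151 F [-3.6 -2.8  1.4] M [-0.44  0.54 -0.07] w 43.5 q [-0.4   0.69  1.37 -0.    1.08  0.75]
time: 41.0
tool_pos: [615.8, -179.0, 42.2]
tcp_rot: [2.315, 1.569, -0.504]
contact_force: [-1.2, -1.7, 0.4]
grip_width: 43.4
t 41.00 tcp [ 615.8 -179.    42.2] x [ 1.2e-03 -7.0e-04 -1.0e+00] yawY -1.248 F [-1.2 -1.7  0.4] M [-0.13  0.08  0.71] w 43.4 q [-0.4   0.69  1.37 -0.    1.08  0.85]
```

```bash
python3 -m crank '[{"dx":0,"dy":0,"dz":0,"spin":0.03},{"dx":0,"dy":0,"dz":0,"spin":0.03},{"dx":0,"dy":0,"dz":0,"spin":0.03}]' 0; python3 -c "
from h import *
st()"
python3 -m crank '[{"dx":0,"dy":0,"dz":0,"spin":0},{"dx":0,"dy":0,"dz":0,"spin":0},{"dx":0,"dy":0,"dz":0,"spin":0},{"dx":0,"dy":0,"dz":0,"spin":0},{"dx":0,"dy":0,"dz":0,"spin":0},{"dx":-3,"dy":0,"dz":0,"spin":0},{"dx":-6,"dy":0,"dz":0,"spin":0},{"dx":-9,"dy":0,"dz":0,"spin":0},{"dx":-13,"dy":0,"dz":0,"spin":0},{"dx":-16,"dy":0,"dz":0,"spin":0},{"dx":-16,"dy":0,"dz":0,"spin":0}]' 80
python3 -c "
from h import *
go(450,-330,210,-1.25)
s=cam('scene');cv2.imwrite('pics/s39.png',s['frame']);crop(s,160,140,160,110,5,'pics/s39b.png')
t=cam('top');crop(t,150,155,180,130,4,'pics/t39.png')"
```

```text
time: 41.25
tool_pos: [616.1, -179.0, 42.3]
tcp_rot: [2.504, 1.569, -0.343]
contact_force: [1.9, -1.0, 0.7]
grip_width: 43.2
t 41.25 tcp [ 616.1 -179.    42.3] x [ 1.9e-03 -7.0e-04 -1.0e+00] yawY -1.276 F [ 1.9 -1.   0.7] M [-0.08 -0.3   0.91] w 43.2 q [-0.4   0.69  1.37  0.    1.08  0.87]
time: 42.17
tool_pos: [618.2, -180.2, 209.9]
tcp_rot: [2.454, 1.558, -0.396]
contact_force: [0.2, 0.7, -0.1]
grip_width: 73.7
t 42.17 tcp [ 618.2 -180.2  209.9] x [ 0.0121 -0.0051 -0.9999] yawY -1.280 F [ 0.2  0.7 -0.1] M [-0.01 -0.02 -0.02] w 73.7 q [-0.4   0.55  1.15  0.    1.44  0.88]
dx -0.14 dy 9.53 dz 20.41 spin -0.030 (or 3.112)
```

View pics/s39.png

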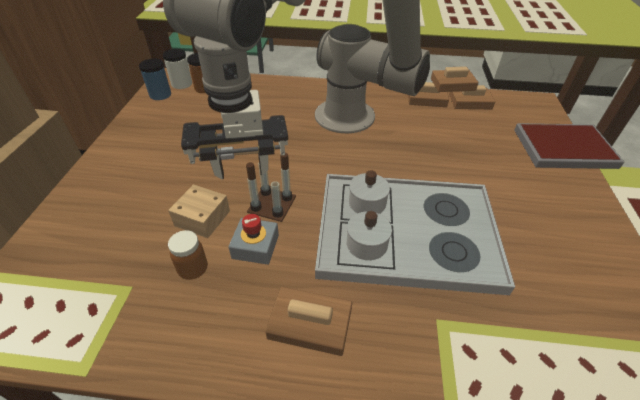

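View pics/s39b.png

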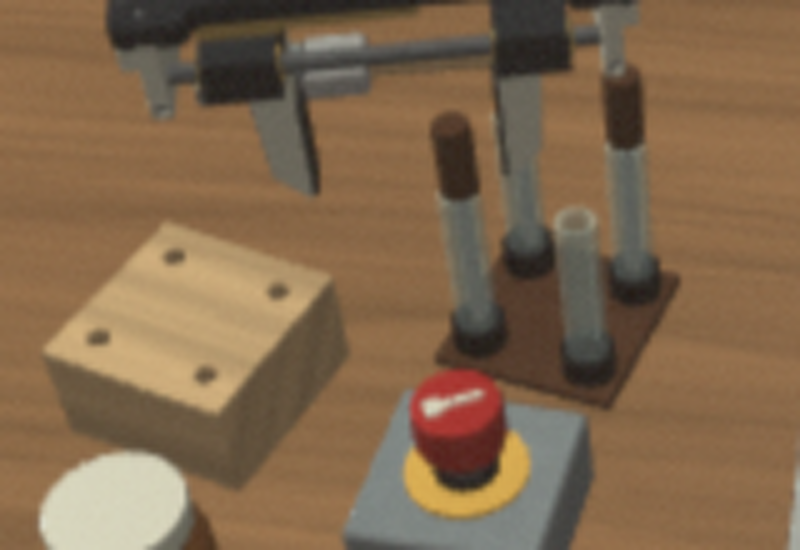

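View pics/t39.png

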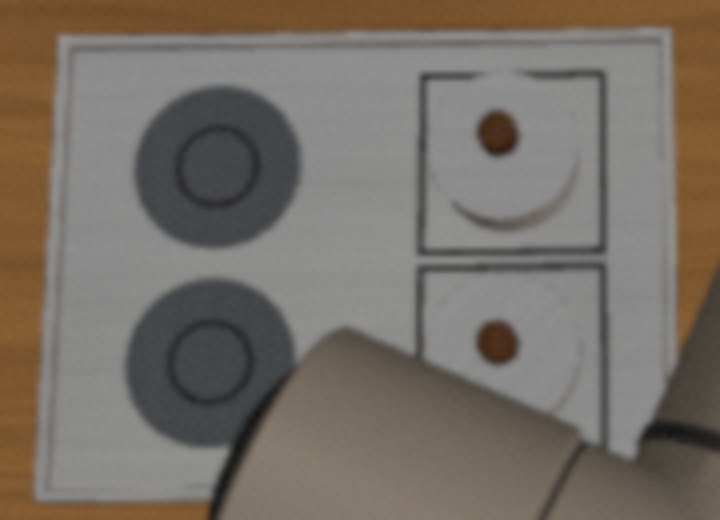

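```bash
python3 -c "
from h import *
s=cam('scene');t=cam('top')
S1=lambda p:(160+(p[0]+.5)/5-.5,p[1])
def ang(a,b,y0):
  f=lambda p:(160+(p[0]+.5)/5-.5,y0+(p[1]+.5)/5-.5)
  d=atz(s,*f(b),100)-atz(s,*f(a),100);return np.arctan2(d[1],d[0])
a=ang((466,331),(445,370),150);b=ang((485,392),(428,408),140);print(a,b,a-b)
np.set_printoptions(precision=1,suppress=True)
T=lambda p:(150+(p[0]+.5)/4-.5,155+(p[1]+.5)/4-.5)
for p in((498,130),(498,340)): print(atz(t,*T(p),135))
"
```

```text
-0.1555799821975483 -1.0725475684043837 0.9169675862068354
[593.4  93.3 135. ]
[454.5  90.  135. ]
```

```bash
python3 -c "
from h import *
s=cam('scene');a=cv2.imread('pics/s39.png');print(cv2.absdiff(s['frame'],a)[160:300,310:510].max())
st();print(bot.close_job())"
```

```text
7
t 42.42 tcp [ 614.3 -178.6  200.1] x [-0.003   0.0012 -1.    ] yawY -1.280 F [-0.1  0.9 -1.1] M [ 0.   -0.01 -0.03] w 73.4 q [-0.4   0.56  1.16 -0.    1.43  0.88]
the job is handed in; nothing more can be done
None
```

The job is finished and handed in at 42 s; it reported no verdict.

- **Stop, pressed:** I pushed it down to its hard bottom, where the force jumped from about 5 N to 12 N, and it sprang back up.
- **Pots:** I slid both by their lid knobs, pressing lightly down so they stayed on the plate. From the last pictures the near pot is about 1 mm from its mark centre and the far pot about 2.7 mm. I did not correct that, because the camera calibration is only good to about 2 mm. I saw no sign that either pot was knocked, and nothing moved on the plate between the last two pictures.
- **Rods:** All three rods present are in separate tubes, with each shoulder pressed onto the rim at the expected height (13–21 N). The rack and one tube are empty.
- **Stop, reset:** I did this last, turning it clockwise until the torque rose to about 0.9 N m at the end stop. The arrow had turned about 0.92 rad, which fits a start between 0 and 0.15.
- **Bystanders:** I never went near the printing block, jar or brush.

One thing disagreed: the real fingertips are about 30–34 mm above the reported tool position. My first press stopped short of the button because of this. I spotted it in the pictures, confirmed it by contact on the button, and allowed for it afterwards.

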